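# Line up candle blanks in the V-trough

### The job

Slide the pusher fully back from the end plate, then tip every octagonal candle blank that is on the table into the V-trough in front of it, so that they all lie along the fold in one line. Finally slide the pusher up until the row is closed against the end plate with no gaps, and leave everything there; do not disturb the other things on the table.

Things in the scene. Friction and masses are not known exactly. Their poses are not given: they have to be found in the camera images.
- trough: V-trough jig, fixed: two aluminium walls at 45 degrees meeting in a straight level fold, on a plywood base. Origin: underside of the base, below the fold; y along the fold, z up. Base x -60 to +90 mm, y -295 to +265, 12 mm thick. Fold at x 0, 22 mm up; wall tops 52 mm up, outer edges x +-34 mm. A candle lying in the fold has its axis at x 0, 40 mm up. The pusher's rail is at x +62.
- stop_face (a point): centre of the inner face of the wooden end plate that closes the trough at its +y end (trough y = +235 mm), in line with the fold, 40 mm above the table. The plate is 70 mm wide, 10 mm thick, its top 60 mm up. Axes as the trough's.
- pusher (a joint): travel of the sliding pusher along the trough's +y, m: 0 = fully back (away from the end plate), at most 0.30. It stays where it is left; moving it takes about 2 N, a few N more with candles. The gap between paddle face and end plate is 0.455 m minus this value.
- pusher_grip (a point): point in the pusher's upright dark wooden grip, 90 mm above the table. The grip is 14 mm thick along trough y, 26 mm wide across, top 108 mm up; under it, on the rail, is the carriage (65 mm long, top 51 mm up). It stands 62 mm to the trough's +x of the fold; from the carriage's front a 10 mm wide steel bridge (top 62 mm up) leads to the paddle in the fold. Axes as the trough's.
- pusher_face (a point): centre of the paddle's face that touches the candles, in line with the fold, 40 mm above the table; it looks along the trough's +y, towards the end plate. 50 mm ahead (+y) of the grip's middle. Axes as the trough's.
- candle1_mid (a point): centre of an octagonal candle blank of pale wax: 26 mm across flats, 56 mm long, about 36 g, both ends alike; starts standing on the table. z along its length; two of its flats face +-x and two +-y (a flat every 45 degrees). Always there.
- candle2_mid (a point): centre of an octagonal candle blank of pale wax: 26 mm across flats, 56 mm long, about 36 g, both ends alike; starts standing on the table. z along its length; two of its flats face +-x and two +-y (a flat every 45 degrees). Always there.
- candle3_mid (a point): centre of an octagonal candle blank of pale wax: 26 mm across flats, 56 mm long, about 36 g, both ends alike; starts standing on the table. z along its length; two of its flats face +-x and two +-y (a flat every 45 degrees). Always there.
- candle4_mid (a point): centre of an octagonal candle blank of pale wax: 26 mm across flats, 56 mm long, about 36 g, both ends alike; starts standing on the table. z along its length; two of its flats face +-x and two +-y (a flat every 45 degrees). May be absent (None from the start).
- candle5_mid (a point): centre of an octagonal candle blank of pale wax: 26 mm across flats, 56 mm long, about 36 g, both ends alike; starts standing on the table. z along its length; two of its flats face +-x and two +-y (a flat every 45 degrees). May be absent (None from the start).
- candle6_mid (a point): centre of an octagonal candle blank of pale wax: 26 mm across flats, 56 mm long, about 36 g, both ends alike; starts standing on the table. z along its length; two of its flats face +-x and two +-y (a flat every 45 degrees). May be absent (None from the start).
- candle7_mid (a point): centre of an octagonal candle blank of pale wax: 26 mm across flats, 56 mm long, about 36 g, both ends alike; starts standing on the table. z along its length; two of its flats face +-x and two +-y (a flat every 45 degrees). May be absent (None from the start).
- tape: bystander, leave it alone: cardboard roll of tape lying flat, 66 mm across, 24 mm high; origin at its underside middle
- jar: bystander, leave it alone: amber glass jar, 56 mm across, 85 mm high; origin at its underside middle
- brush: bystander, leave it alone: brush lying flat, 170 mm long; origin at its underside
- scraper: bystander, leave it alone: flat scraper lying on the table, 190 mm long; origin at its underside
- stub: bystander, leave it alone: short round dark candle stub, 52 mm across, 45 mm high; origin at its underside middle
- mug: bystander, leave it alone: blue mug with a handle, 76 mm across, 85 mm high; origin at its underside middle
- offcut: bystander, leave it alone: wooden offcut 60 x 110 x 30 mm; origin at its underside middle
Not all that is in view belongs to the job. Leave any green or purple look-alike of the part that bears candle7_mid alone.

How it is judged (in metres and radians):
On the way, in this order (a step that is already met when the one before it is completed fails the run):
1. the pusher is slid fully back (within 10 mm) (value of joint pusher below 0.01 m), for 0.2 s.
2. every candle present lies in the fold between pusher and end plate (x of candle1_mid in the frame of trough between -0.006 and 0.006 m and z of candle1_mid in the frame of trough between 0.034 and 0.046 m and angle between the z axis of each of candle1_mid, candle2_mid, candle3_mid, candle4_mid, candle5_mid, candle6_mid, candle7_mid and the y axis of trough, either way round below 0.1 rad and y of each of candle1_mid, candle2_mid, candle3_mid, candle4_mid, candle5_mid, candle6_mid, candle7_mid in the frame of pusher_face above 0.02 m and y of each of candle1_mid, candle2_mid, candle3_mid, candle4_mid, candle5_mid, candle6_mid, candle7_mid in the frame of trough below 0.212 m and x of candle2_mid in the frame of trough between -0.006 and 0.006 m and z of candle2_mid in the frame of trough between 0.034 and 0.046 m and x of candle3_mid in the frame of trough between -0.006 and 0.006 m and z of candle3_mid in the frame of trough between 0.034 and 0.046 m and x of candle4_mid in the frame of trough between -0.006 and 0.006 m and z of candle4_mid in the frame of trough between 0.034 and 0.046 m and x of candle5_mid in the frame of trough between -0.006 and 0.006 m and z of candle5_mid in the frame of trough between 0.034 and 0.046 m and x of candle6_mid in the frame of trough between -0.006 and 0.006 m and z of candle6_mid in the frame of trough between 0.034 and 0.046 m and x of candle7_mid in the frame of trough between -0.006 and 0.006 m and z of candle7_mid in the frame of trough between 0.034 and 0.046 m), for 0.2 s.
3. the row is closed up against the end plate (all of step 2 and value of joint pusher above 0.057 m and (value of joint pusher above 0.113 m or distance between candle4_mid and candle5_mid below 9 m) and (value of joint pusher above 0.113 m or distance between candle6_mid and candle7_mid below 9 m) and (value of joint pusher above 0.169 m or distance between candle4_mid and candle5_mid below 9 m or distance between candle6_mid and candle7_mid below 9 m)), for 0.2 s.
At the end, for the whole second after the job is handed in: Every candle present lies in the fold (axis within 6 mm of the fold's line and of its resting height, within 0.1 rad of its direction), between paddle and end plate, and the pusher is within 6 mm of where the row has no gaps at all (0.455 m minus 0.056 m per candle) (all of step 3); the robot touches nothing.
It fails at once if a bystander is moved more than 50 mm (distance of any of tape, jar, brush, scraper, stub, mug, offcut from where it was at the start of the episode above 0.05 m).
Of candle4, candle5 only 1 to 2 are there at a start; the rules pass over those that are not, and their reading is None.
Of candle6, candle7 only 1 to 2 are there at a start; the rules pass over those that are not, and their reading is None.
At some moment in a run one of candle1, candle2, candle3, candle4, candle5, candle6, candle7 may be knocked a few centimetres aside while the robot is not near it.
Once in a run the grip may slacken for a moment while it holds something.
It also fails if it takes over 210 s, if anything falls off the work surface, if the arm or the gripper's body presses on something with over 40 N, if the wrist force passes 120 N, or if a joint passes its speed limit or range.

### The arm

A 6-joint arm with a two-finger parallel gripper is mounted at the origin on the work surface. World frame = base frame: x ahead of the robot, y to its left, z up, the work surface at z = 0. Lengths are in mm, angles in rad, forces in N, time in s.
With the tool pointing down it reaches from about 275 to 825 mm from the base axis. Payload 5.2 kg.
Tool frame: the origin (TCP) lies at the very end of the fingers, on their centre line; the grasp point (between the pads) lies 19 mm behind it; z points along the fingers, y is the direction in which the jaws open and shut (so a half turn about z gives the same grasp; the last joint's range is limited). The gripper opens to 93 mm and grips with 3 to 60 N. Pads are 15 mm wide; open, the fingers measure 128 mm over their backs; the gripper's body (75 mm by 188 mm) begins 65 mm behind the grasp point.
Start: joints at [-1.346, 0.259, 1.535, -0, 1.348, -0.203], TCP at [228.199, -500.43, 187.953] pointing down, gripper open.
Joint ranges: [-3.14, 3.14], [-0.91, 2.08], [0.19, 2.58], [-1.22, 4.36], [0.22, 2.71], [-3.12, 3.12]. Speed limits (rad/s): [2.57, 2.57, 3.14, 3.14, 3.14, 3.14].

### API

Orientations are given as [roll, pitch, yaw] about the fixed x, y, z axes, in that order (R = Rz(yaw) Ry(pitch) Rx(roll)).
In Python, from bench import robot gives the robot as it stands. The module is installed in compiled form; this text tells all that it offers. Calls block until the motion is done:
- robot.move_ptp(position, orientation): joint-space move of the TCP to a pose.
- robot.move_linear(position, ori=None, speed=150, f_stop=None): straight line of the TCP; ori=None keeps the orientation; speed is the mean speed in mm/s. With f_stop (N) it stops when the force on the tool has changed by that much, and returns True; else False.
- robot.move_j(angles): joint-space move.
- robot.move_gripper(opening): opening from 0.0 (shut) to 1.0 (fully open); the grip force is fixed at half the most; returns when the fingers have stopped.
- robot.sleep(seconds).
- robot.inverse_kinematics(position, orientation): joint angles nearest the present ones, or None.
- robot.get_image(name): name is "scene" or "top"; returns a dict with "img" (400x640x3 uint8, blue, green, red), "fovy" (degrees; the focal length in pixels is half the picture's height over the tangent of half this angle, whatever the lens; pixels are square), "cx", "cy" (the principal point, pixels), "eye" and "orientation" of the camera in the world. Camera axes: x right, y down, z forward; pixel columns grow to the right and rows downward; lengths in mm; the calibration is good to about 2 mm. A picture is of the moment at which its call begins. There is no depth.
A pose or a line that the arm cannot do raises robot.MotionError and nothing moves.
- robot.hand_in(): hands the job in, once; it reports no verdict.
Readings, each from a call of its own:
- robot.current_t(): time.
- robot.current_qpos(): joint angles.
- robot.current_joint_vel(): joint speeds.
- robot.current_joint_efforts(): joint torques, N m.
- robot.current_tcp_pos(): TCP position.
- robot.current_eef_rot(): TCP orientation.
- robot.current_contact_force(): force on the tool from outside, world axes, zero at the start.
- robot.current_ft_torque(): the same for the moment, N m.
- robot.current_gripper_width(): opening from 0.0 (shut) to 1.0 (fully open).
Only numpy, scipy, OpenCV 4.12 (cv2) and the standard library are available. Lean on these libraries where they do the work, as an engineer would, in place of code of your own. Each camera call takes 0.05 s, during which the arm holds its last target.

## Working session

There is one attempt and no reset: what is moved stays moved. The work goes in short steps, each a Python script; the robot and the scene stay as the last script left them, time stands still between calls to the robot, and variables do not carry over. Pictures are saved under pics/ and viewed, and the job is handed in when it is done.

```bash
ls; mkdir -p pics; python3 - <<'E'
from bench import robot
import cv2
for n in("scene","top"):
    d=robot.get_image(n); cv2.imwrite(f"pics/{n}0.png",d["img"]); print(n,{k:v for k,v in d.items() if k!="img"},d["img"].shape)
print(robot.current_t(),robot.current_gripper_width(),robot.current_eef_rot())
E
```

```text
pics
scene {'fovy': 57.42221536781431, 'cx': 317.9777905664355, 'cy': 198.30240947218417, 'eye': array([ 900.42672742, -666.83155823,  845.23348822]), 'orientation': array([-2.35216212, -0.01601853,  0.51532622])} (400, 640, 3)
top {'fovy': 45.36149102169267, 'cx': 311.4426284974008, 'cy': 201.98552705498508, 'eye': array([ 235.83950616,    4.74938814, 1486.42240317]), 'orientation': array([-2.94466268, -0.00756906, -1.58090089])} (400, 640, 3)
0.1 1.0012676522122494 [-3.14005802e+00 -3.40917706e-04  4.27789879e-01]
```

View pics/scene0.png

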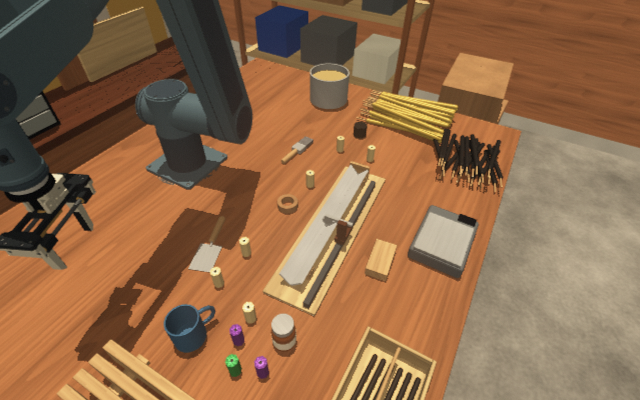

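View pics/top0.png

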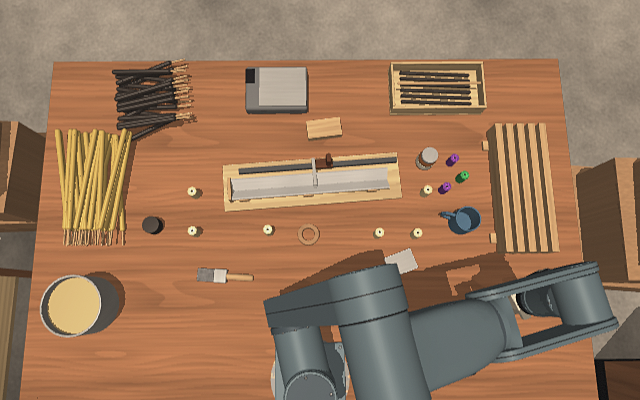

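```bash
cat > h.py <<'E'
import numpy as np, cv2
from scipy.spatial.transform import Rotation as Ro
from bench import robot
def cam(d):
    f=200/np.tan(np.radians(d["fovy"]/2))
    return f,d["cx"],d["cy"],np.array(d["eye"]),Ro.from_euler("xyz",d["orientation"]).as_matrix()
def proj(d,P):
    f,cx,cy,e,R=cam(d); q=(np.atleast_2d(P)-e)@R; return np.c_[f*q[:,0]/q[:,2]+cx,f*q[:,1]/q[:,2]+cy]
def ray(d,uv):
    f,cx,cy,e,R=cam(d); v=R@np.array([(uv[0]-cx)/f,(uv[1]-cy)/f,1]); return e,v/np.linalg.norm(v)
def onz(d,uv,z):
    e,v=ray(d,uv); return e+v*(z-e[2])/v[2]
def tri(d1,u1,d2,u2):
    a,v=ray(d1,u1); b,w=ray(d2,u2)
    s=np.linalg.lstsq(np.c_[v,-w],b-a,rcond=None)[0]
    p,q=a+s[0]*v,b+s[1]*w; return (p+q)/2,np.linalg.norm(p-q)
def crop(d,x0,y0,w,h,k,name):
    im=cv2.resize(d["img"][y0:y0+h,x0:x0+w],None,fx=k,fy=k,interpolation=cv2.INTER_CUBIC); cv2.imwrite("pics/"+name,im)
E
python3 - <<'E'
from h import *
t=robot.get_image("top"); s=robot.get_image("scene")
top=[(192,191),(192,231),(268,230),(379,233),(417,233),(428,190)]
sc=[(371,154),(341,144),(310,179),(245,248),(216,278),(249,313)]
for a,b in zip(top,sc): print(tri(t,a,s,b))
crop(t,215,140,200,80,4,"t1.png"); crop(s,255,155,140,160,4,"s1.png")
crop(t,360,140,130,110,5,"t2.png");crop(s,180,220,130,170,4,"s2.png")
crop(t,140,140,200,150,4,"t3.png");crop(s,270,120,130,120,5,"s3.png")
E
```

```text
(array([561.33839523, 360.47171729,  25.53412643]), np.float64(9.23438261678073))
(array([437.68995165, 357.01105495,  25.20492314]), np.float64(4.540354981677342))
(array([438.75430823, 123.90449253,  28.44443724]), np.float64(3.3902811236798427))
(array([ 427.40185547, -216.37530618,   27.13743198]), np.float64(1.4340052994065757))
(array([ 425.35868143, -332.9600038 ,   31.31394862]), np.float64(2.8612556564286162))
(array([ 559.71037199, -371.93531333,   37.30931468]), np.float64(0.04587793099405142))
```

View pics/t1.png

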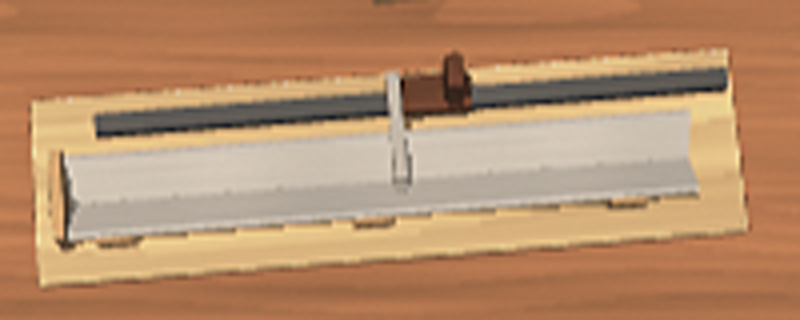

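View pics/s1.png

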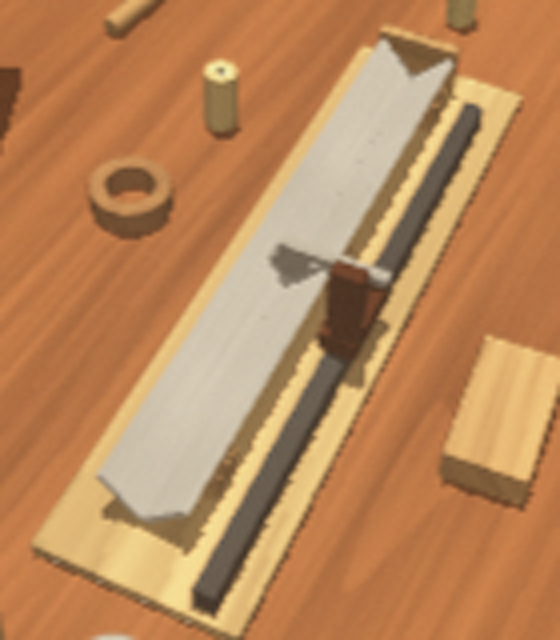

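View pics/t2.png

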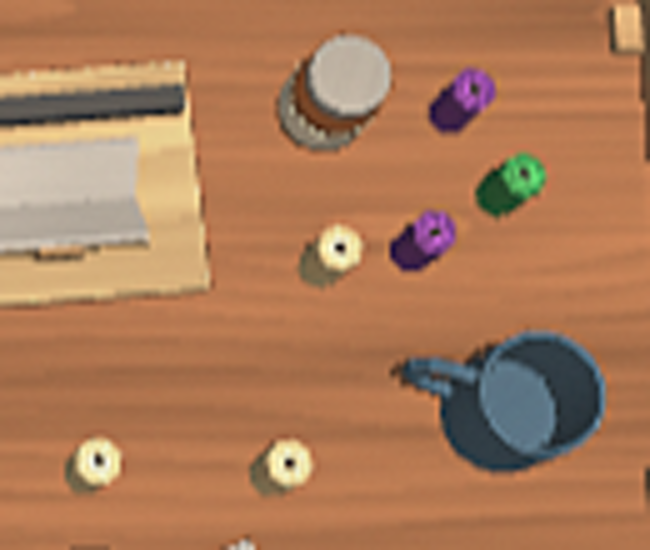

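View pics/s2.png

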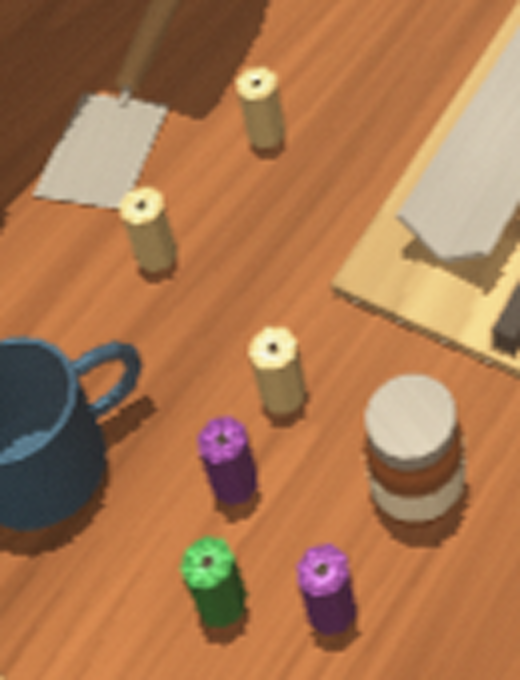

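View pics/t3.png

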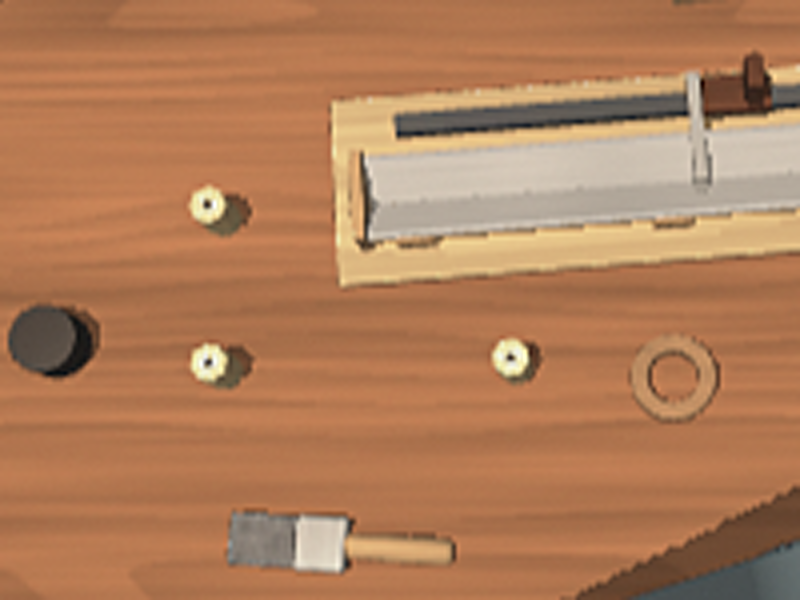

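View pics/s3.png

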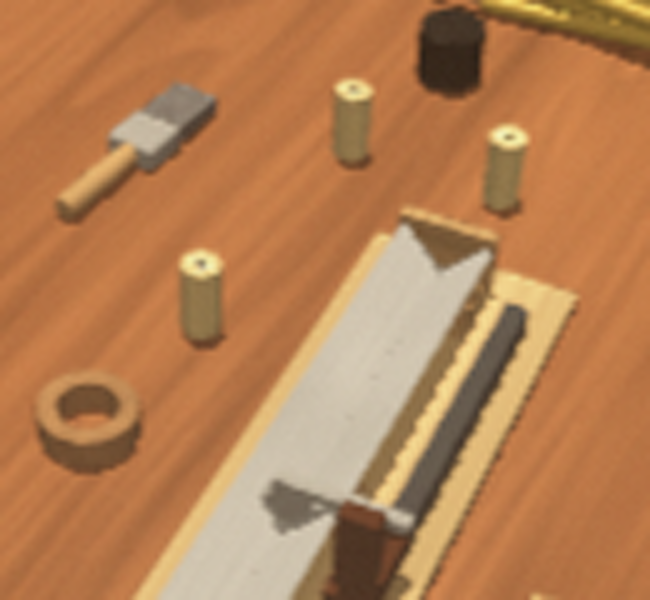

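```bash
cat > fit.py <<'E'
from h import *
from scipy.optimize import least_squares
t=robot.get_image("top"); s=robot.get_image("scene")
U=lambda p,k,ox,oy:((p[0]+.5)/k-.5+ox,(p[1]+.5)/k-.5+oy)
T=[U(p,5,360,140) for p in[(340,248),(98,461),(289,463)]]+[U(p,4,140,140) for p in[(207,204),(208,362),(511,357)]]
S=[U(p,4,180,220) for p in[(272,348),(256,83),(141,205)]]+[U(p,5,270,120) for p in[(509,137),(352,90),(202,264)]]
for a,b in zip(T,S):
    p,g=tri(t,a,s,b); print("cand",p.round(1),round(g,1),onz(t,a,56)[:2].round(1),onz(s,b,56)[:2].round(1))
C=np.array([(90,265,12),(90,-295,12),(-60,-295,12),(-60,265,12)],float)
ct=np.array([U(p,4,215,140) for p in[(33,100),(728,48),(748,230),(42,286)]])
cs=np.array([U(p,4,255,155) for p in[(522,96),(238,638),(33,547),(362,47)]])
for a,b in zip(ct,cs): print("corner",tri(t,a,s,b))
def W(p,q): return q@Ro.from_euler("z",p[2]).as_matrix().T+[p[0],p[1],0]
def res(p,which=(0,1)):
    r=[]
    if 0 in which:r.append(proj(t,W(p,C))-ct)
    if 1 in which:r.append(proj(s,W(p,C))-cs)
    return np.concatenate(r).ravel()
for w in((0,1),(0,),(1,)):
    f=least_squares(res,[560,-20,.07],args=(w,)); print("trough",w,f.x,f.fun.round(1))
U1=lambda p:U(p,4,255,155); U2=lambda p:U(p,4,215,140)
# grip top centre
p=tri(t,U2((454,62)),s,U1((349,267))); print("grip",p)
E
python3 fit.py
```

```text
cand [ 556.7 -366.8   57.4] 3.2 [ 558.1 -366. ] [ 554.9 -367.4]
cand [ 426.3 -213.3   57.3] 3.5 [ 427.7 -212.2] [ 424.3 -213.8]
cand [ 424.2 -328.5   57.1] 3.4 [ 425.5 -327.5] [ 422.3 -329.2]
cand [557.7 356.2  57.6] 3.7 [559.7 357.7] [555.8 356.6]
cand [435.4 350.   57.9] 5.5 [437.9 352.2] [432.5 350. ]
cand [438.4 123.7  57.5] 2.6 [439.7 124.6] [436.7 124.2]
corner (array([651.6999023 , 270.37350301,  14.24791043]), np.float64(3.079713944655394))
corner (array([ 690.59542633, -285.3359017 ,   14.30681593]), np.float64(3.176127874795045))
corner (array([ 542.92395272, -295.00770439,    9.52835576]), np.float64(1.8584816640414104))
corner (array([502.46916695, 260.23382991,  12.43488319]), np.float64(1.2767565875060585))
trough (0, 1) [5.80855648e+02 2.01646704e+00 7.09103911e-02] [-0.4  0.6  0.3  0.3  0.9  0.4 -0.5  0.3  0.6 -0.   0.8  0.7 -0.4 -0.3
  0.3 -0.3]
trough (0,) [5.82139027e+02 2.30980122e+00 7.06083574e-02] [-0.4  0.2  0.3 -0.1  0.7 -0.  -0.5 -0.2]
trough (1,) [5.79651563e+02 1.85847301e+00 7.23693567e-02] [ 0.2 -0.1  0.6  0.5 -0.7 -0.4 -0.1 -0.4]
grip (array([648.4663752 , -61.56695614, 114.90783692]), np.float64(6.929145223612695))
```

```bash
cat >> h.py <<'E'
TX,TY,TA=580.9,2.0,0.0709
RT=Ro.from_euler("z",TA).as_matrix()
def tw(x,y,z): return RT@np.array([x,y,z],float)+[TX,TY,0]
def rpy(R): return Ro.from_matrix(R).as_euler("xyz")
def Rplace(th,s=1,lean=1):
    y=np.array([s,0,0.]); z=np.array([0,lean*np.sin(th),-np.cos(th)]); return RT@np.c_[np.cross(y,z),y,z]
def down(yaw): return np.array([np.pi,0,yaw])
E
python3 - <<'E'
from h import *
ik=robot.inverse_kinematics
print("grip",[ (y, ik(tw(62,-68,72),down(y))) for y in (TA,TA+np.pi,TA-np.pi)], ik(tw(62,-272,72),down(TA)))
for p in [(557,-367),(426,-213),(424,-328),(557,357),(435,351),(438,124)]:
    print(p,[None if (q:=ik([*p,32],down(TA+o))) is None else q.round(2).tolist() for o in (np.pi/2,-np.pi/2)])
for th in (45,60):
  for lean in (1,-1):
    for s in (1,-1):
      print(th,lean,s,[None if (q:=ik(tw(0,y,56),rpy(Rplace(np.radians(th),s,lean)))) is None else q.round(2).tolist() for y in(200,140,80,20,-40,-100)])
E
```

```text
grip [(0.0709, array([-2.65764576e-01,  5.25524082e-01,  1.42674944e+00, -4.44089210e-16,
        1.18931914e+00,  1.23413175e+00])), (3.212492653589793, array([-0.26576458,  0.52552408,  1.42674944,  0.        ,  1.18931914,
       -1.9074609 ])), (-3.070692653589793, array([-0.26576458,  0.52552408,  1.42674944,  0.        ,  1.18931914,
       -1.9074609 ]))] [-5.36681964e-01  6.31275071e-01  1.23997826e+00 -4.44089210e-16
  1.27033932e+00  9.63214363e-01]
(557, -367) [[-0.75, 0.59, 1.42, 0.0, 1.13, -0.82], [-0.75, 0.59, 1.42, -0.0, 1.13, 2.32]]
(426, -213) [[-0.7, 0.3, 1.91, 0.0, 0.93, -0.77], [-0.7, 0.3, 1.91, -0.0, 0.93, 2.37]]
(424, -328) [[-0.87, 0.39, 1.77, 0.0, 0.98, -0.94], [-0.87, 0.39, 1.77, -0.0, 0.98, 2.2]]
(557, 357) [[0.4, 0.58, 1.43, -0.0, 1.12, 0.33], [0.4, 0.58, 1.43, 0.0, 1.12, -2.81]]
(435, 351) [[0.48, 0.43, 1.71, -0.0, 1.01, 0.41], [0.48, 0.43, 1.71, 0.0, 1.01, -2.73]]
(438, 124) [[0.03, 0.27, 1.96, -0.0, 0.91, -0.04], [0.03, 0.27, 1.96, -0.0, 0.91, 3.1]]
45 1 1 [[-0.32, 0.6, 1.69, 0.74, 1.3, -0.77], [-0.41, 0.62, 1.65, 0.69, 1.37, -0.81], [-0.5, 0.64, 1.6, 0.
[... 1116 characters left out ...]
 1.68, 0.88, 1.46, 2.2], [-0.5, 0.77, 1.62, 0.81, 1.53, 2.18], [-0.58, 0.8, 1.55, 0.76, 1.6, 2.18], [-0.65, 0.83, 1.46, 0.71, 1.67, 2.17], [-0.72, 0.88, 1.36, 0.67, 1.75, 2.17], [-0.77, 0.93, 1.24, 0.64, 1.83, 2.18]]
60 -1 1 [[0.64, 0.95, 1.19, -0.82, 1.7, 0.77], [0.57, 0.89, 1.32, -0.86, 1.61, 0.79], [0.5, 0.85, 1.43, -0.91, 1.52, 0.8], [0.41, 0.81, 1.52, -0.97, 1.44, 0.81], [0.33, 0.78, 1.6, -1.03, 1.36, 0.81], [0.23, 0.75, 1.66, -1.1, 1.29, 0.81]]
60 -1 -1 [[0.64, 0.95, 1.19, -0.82, 1.7, -2.37], [0.57, 0.89, 1.32, -0.86, 1.61, -2.35], [0.5, 0.85, 1.43, -0.91, 1.52, -2.34], [0.41, 0.81, 1.52, -0.97, 1.44, -2.33], [0.33, 0.78, 1.6, -1.03, 1.36, -2.33], [0.23, 0.75, 1.66, -1.1, 1.29, -2.33]]
```

```bash
python3 - <<'E'
from h import *
t=robot.get_image("top"); s=robot.get_image("scene")
inv=lambda p:RT.T@(np.array(p)-[TX,TY,0])
print(inv(onz(t,(215+454/4,140+62/4),108)),inv(onz(s,(255+349/4,155+267/4),108)))
gy=-68
for q in (.19,.195,.2,.205):
    gy=-270+q*1000
    for n,d,x0,y0,k in(("t",t,300,130,6),("s",s,310,195,6)):
        if q==.2:
            im=cv2.resize(d["img"][y0:y0+80,x0:x0+80],None,fx=k,fy=k,interpolation=cv2.INTER_CUBIC)
            for z in(108,51):
              P=np.array([tw(62+a,gy+b,z) for a,b in((-13,-7),(13,-7),(13,7),(-13,7))])
              for u in proj(d,P): cv2.circle(im,(int((u[0]+.5-x0)*k),int((u[1]+.5-y0)*k)),3,(0,255,0) if z==108 else (255,0,0),-1)
            cv2.imwrite(f"pics/g{n}.png",im)
a=cv2.imread("pics/gt.png");b=cv2.imread("pics/gs.png");cv2.imwrite("pics/g.png",cv2.resize(np.hstack([a,b]),(800,400)))
E
```

```text
[ 66.77400607 -67.90291563 108.        ] [ 59.68873738 -65.58191346 108.        ]
```

View pics/g.png

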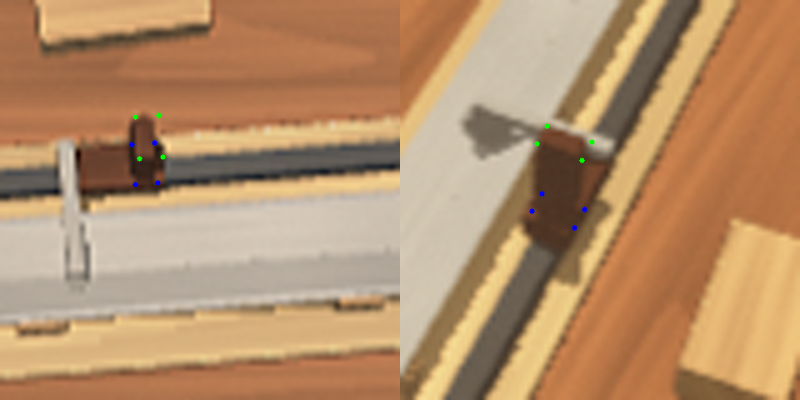

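```bash
python3 - <<'E'
from h import *
robot.move_ptp(tw(62,-67,190),down(TA))
print(robot.current_t())
print(robot.move_linear(tw(62,-67,72),speed=150,f_stop=15))
robot.move_gripper(0.0); print(robot.current_gripper_width(),robot.current_contact_force())
print(robot.move_linear(tw(62,-274,72),speed=100,f_stop=20))
print(RT.T@(robot.current_tcp_pos()-[TX,TY,0]),robot.current_contact_force(),robot.current_gripper_width())
robot.sleep(.3)
d=robot.get_image("scene");crop(d,215,155,200,160,4,"s4.png")
print(robot.current_t())
E
```

```text
2.575
False
0.14142594283057736 [ 0.33438615 -0.6802981  -1.1785436 ]
False
[  61.54903422 -269.46514427   71.90634696] [-4.7742627  11.54271031  6.1405361 ] 0.1419014699016673
7.2917
```

View pics/s4.png

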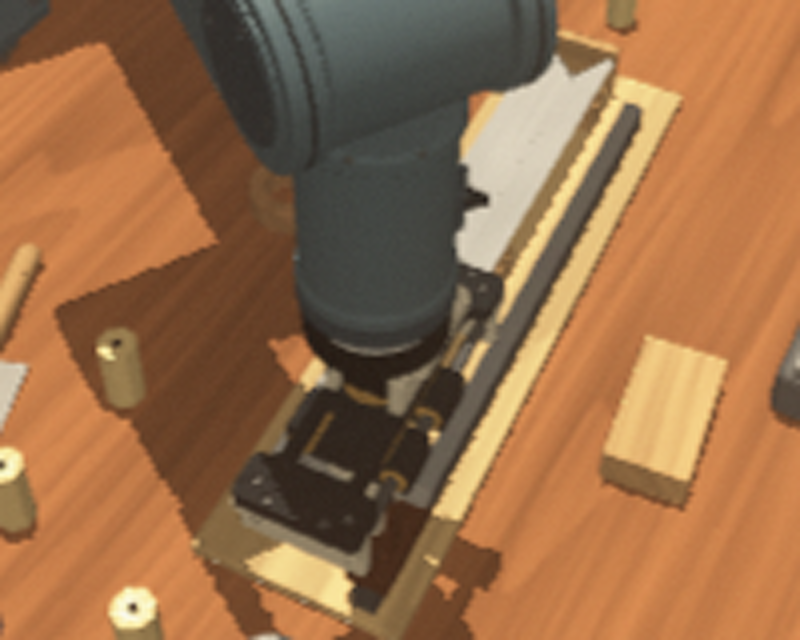

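```bash
cat >> h.py <<'E'
YAW=TA+np.pi/2
GZ=32
def det(d,name=""):
    hsv=cv2.cvtColor(d["img"],cv2.COLOR_BGR2HSV)
    m=cv2.inRange(hsv,(20,50,190),(35,150,255))
    n,l,st,c=cv2.connectedComponentsWithStats(m)
    return [(c[i],st[i,4]) for i in range(1,n) if 12<st[i,4]<150 and max(st[i,2:4])<18]
def dets():
    t=robot.get_image("top"); r=[]
    for c,a in det(t):
        p=onz(t,c,56)
        r.append((p[0].round(0),p[1].round(0),int(a)))
    return r
def pick(x,y):
    robot.move_ptp([x,y,150],down(YAW))
    robot.move_gripper(0.55)
    hit=robot.move_linear([x,y,GZ],speed=150,f_stop=12)
    robot.move_gripper(0.0)
    w=robot.current_gripper_width()
    robot.move_linear([x,y,170],speed=200)
    print("pick hit",hit,"w",w*93,robot.current_gripper_width()*93,"t",robot.current_t())
    return w*93
def place(ye,th=60,ez=45,lean=1,hov=70):
    th=np.radians(th); R=Rplace(th,1,lean); o=rpy(R); z=np.array([0,lean*np.sin(th),-np.cos(th)])
    E=np.array([0,ye,ez]); P=E-GZ*z
    robot.move_ptp(tw(*(P+[0,0,hov])),o)
    print("width at hover",robot.current_gripper_width()*93)
    hit=robot.move_linear(tw(*P),speed=120,f_stop=10)
    robot.sleep(.15)
    print("hit",hit,RT.T@(robot.current_tcp_pos()-[TX,TY,0]),P,robot.current_contact_force())
    robot.move_gripper(0.6); robot.sleep(.4)
    robot.move_linear(tw(*(P+[0,0,hov+40])),speed=200)
    print("t",robot.current_t())
E
python3 - <<'E'
from h import *
robot.move_gripper(1.0)
robot.move_linear(tw(62,-270,200),speed=200)
print(robot.current_t())
robot.move_ptp([400,-100,300],down(YAW))
print(dets())
for c,a in det(robot.get_image("scene")): print(c,a)
E
```

```text
9.4
[(np.float64(867.0), np.float64(-531.0), 14), (np.float64(631.0), np.float64(-261.0), 46), (np.float64(558.0), np.float64(-366.0), 39), (np.float64(559.0), np.float64(358.0), 44), (np.float64(542.0), np.float64(256.0), 21), (np.float64(465.0), np.float64(566.0), 36), (np.float64(440.0), np.float64(125.0), 41), (np.float64(438.0), np.float64(351.0), 37), (np.float64(425.0), np.float64(-327.0), 46), (np.float64(292.0), np.float64(689.0), 19)]
[396.26666667  95.6       ] 15
[414.84210526  99.97368421] 38
[435.52631579 106.52631579] 19
[442. 117.] 13
[340.4  137.65] 20
[371.29166667 147.08333333] 24
[309.73333333 172.6       ] 30
[214.42028986 270.89855072] 69
[599.10526316 275.84210526] 19
[287.24166667 293.75      ] 120
[298.53968254 301.42857143] 63
[247.9375 306.5875] 80
```

```bash
python3 - <<'E'
from h import *
robot.move_ptp([430,200,300],down(YAW))
pick(557.5,357)
robot.move_ptp(tw(0,120,230),rpy(Rplace(np.radians(30))))
place(222)
robot.move_ptp([400,0,330],down(YAW))
print(dets())
s=robot.get_image("scene");t=robot.get_image("top"); crop(s,270,120,130,120,5,"s5.png");crop(t,215,140,200,80,4,"t5.png")
E
```

```text
pick hit False w 0.7210438744969642 0.43175324290567224 t 16.575
width at hover 0.23589071309633777
hit False [  0.47178331 194.08603502  61.75261063] [  0.         194.28718708  61.        ] [-0.32431253 -0.62671134  0.60780232]
t 21.1833
[(np.float64(867.0), np.float64(-531.0), 13), (np.float64(631.0), np.float64(-261.0), 46), (np.float64(603.0), np.float64(259.0), 16), (np.float64(559.0), np.float64(358.0), 44), (np.float64(540.0), np.float64(255.0), 24), (np.float64(529.0), np.float64(157.0), 15), (np.float64(481.0), np.float64(-340.0), 63), (np.float64(466.0), np.float64(566.0), 39), (np.float64(438.0), np.float64(351.0), 36), (np.float64(428.0), np.float64(-213.0), 44), (np.float64(425.0), np.float64(-327.0), 46), (np.float64(280.0), np.float64(694.0), 40), (np.float64(262.0), np.float64(729.0), 15), (np.float64(228.0), np.float64(721.0), 26), (np.float64(193.0), np.float64(740.0), 28)]
```

View pics/s5.png

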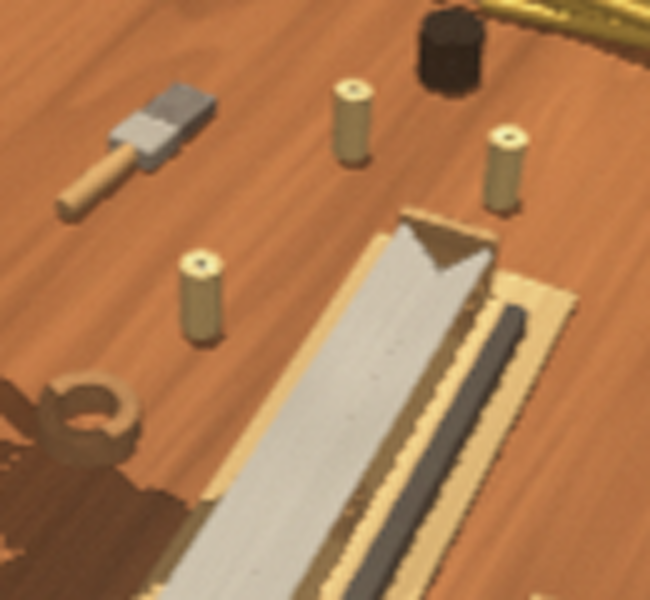

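View pics/t5.png

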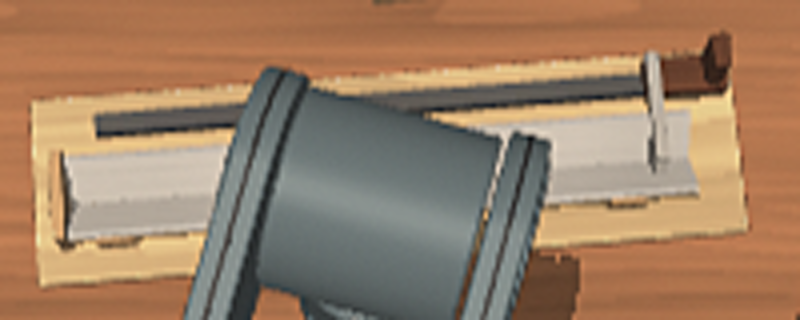

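```bash
python3 - <<'E'
from h import *
x,y=557.5,357
robot.move_ptp([x,y,150],down(YAW))
robot.move_gripper(0.55);print(robot.current_gripper_width())
print(robot.move_linear([x,y,80],speed=150,f_stop=12))
print(robot.current_tcp_pos(),robot.current_eef_rot(),YAW)
s=robot.get_image("scene"); crop(s,270,90,150,120,5,"s6.png"); crop(s,170,210,150,120,5,"s6b.png")
t=robot.get_image("top"); crop(t,360,140,130,110,5,"t6.png")
E
```

```text
0.5509447125398872
False
[557.90128661 357.18345554  80.50672948] [ 3.14101780e+00 -1.97378814e-04  1.64170378e+00] 1.6416963267948965
```

View pics/s6.png

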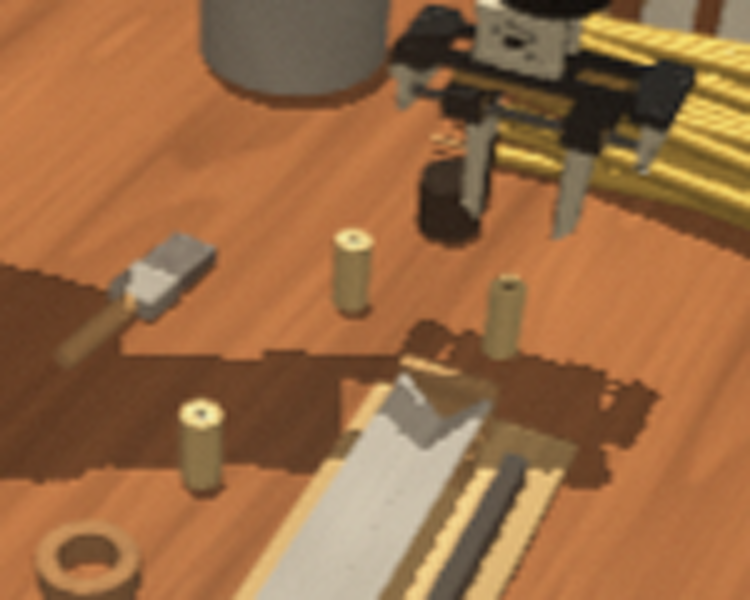

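View pics/s6b.png

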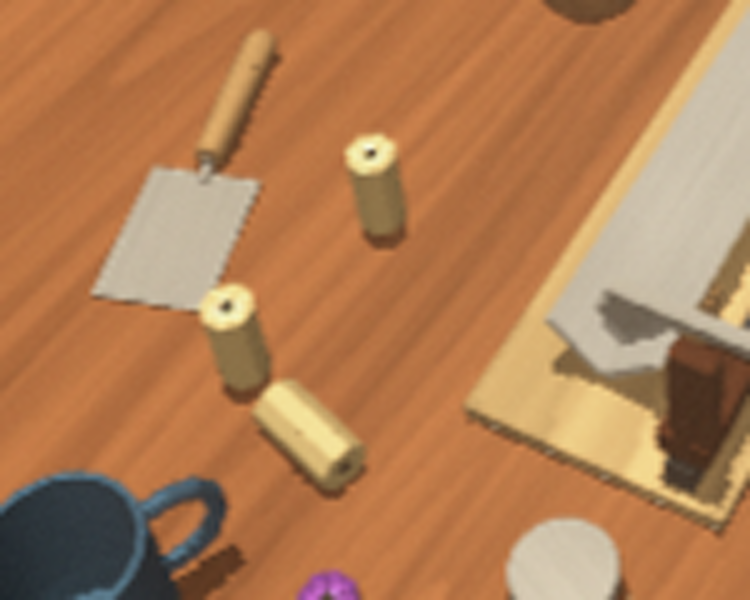

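View pics/t6.png

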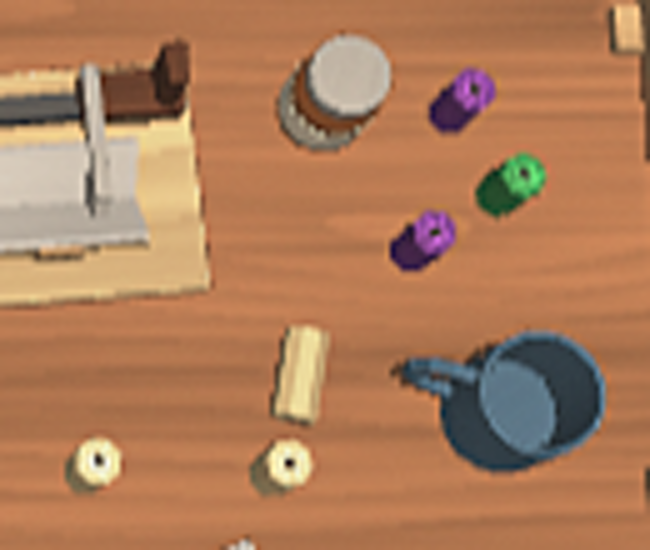

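```bash
python3 - <<'E'
from h import *
p=robot.current_tcp_pos()
R=Ro.from_euler("xyz",robot.current_eef_rot()).as_matrix()
P=np.array([p,p+R[:,1]*25,p-R[:,1]*25,[557,357,56],[557,357,0]])
for n,x0,y0,k in(("scene",270,90,5),("top",150,150,5)):
    d=robot.get_image(n); w,h=150,120
    im=cv2.resize(d["img"][y0:y0+h,x0:x0+w],None,fx=k,fy=k,interpolation=cv2.INTER_CUBIC)
    for u,c in zip(proj(d,P),[(0,255,0)]*3+[(0,0,255)]*2):
        print(n,u); cv2.circle(im,(int((u[0]+.5-x0)*k),int((u[1]+.5-y0)*k)),3,c,-1)
    cv2.imwrite(f"pics/p_{n}.png",im)
E
```

```text
scene [373.08970822 141.26953855]
scene [379.82120925 143.15079914]
scene [366.43506268 139.40975686]
scene [371.76356375 147.04290205]
scene [369.95006621 159.29090704]
top [189.397009   189.12043801]
top [189.13142713 181.04972123]
top [189.66436951 197.24520589]
top [191.56006602 191.47800839]
top [195.76573232 195.31448258]
```

View pics/p_scene.png

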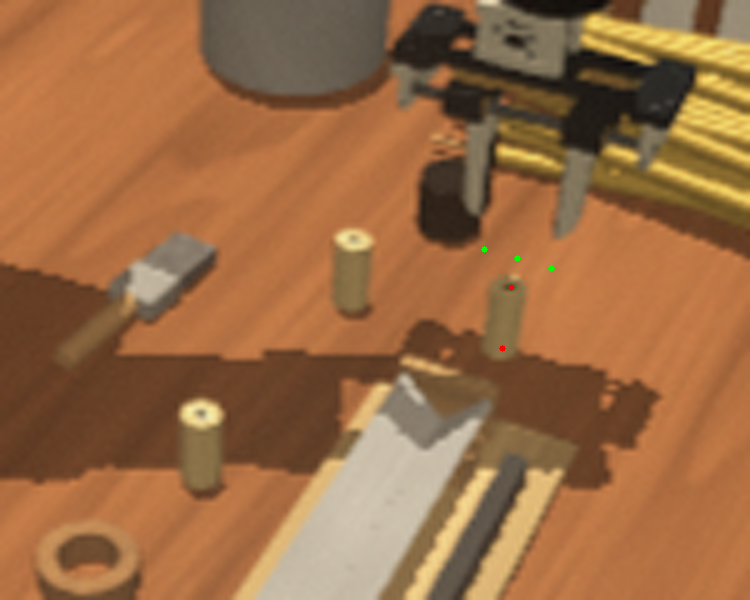

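View pics/p_top.png

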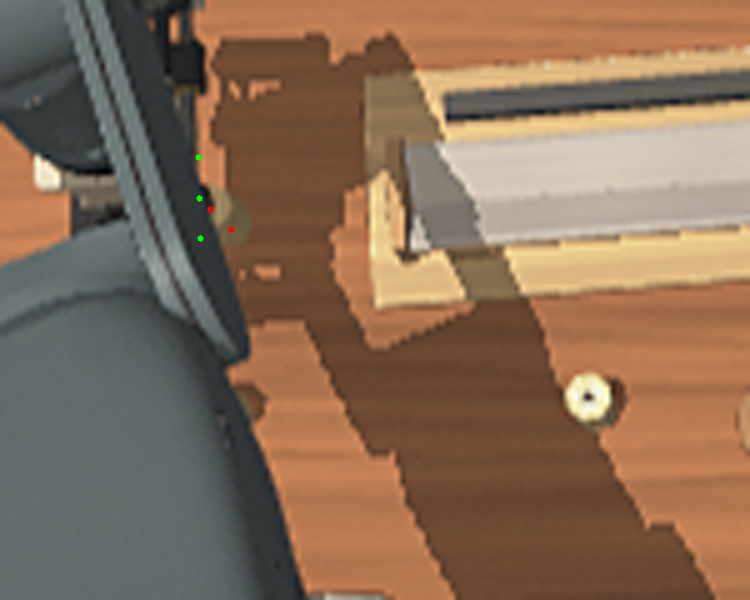

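```bash
python3 - <<'E'
from h import *
print(robot.current_t())
robot.move_linear([557,357,120],speed=200)
robot.move_ptp([470,240,90],down(YAW))
d=robot.get_image("scene");crop(d,250,100,150,120,5,"s7.png")
print(proj(d,robot.current_tcp_pos()), robot.current_tcp_pos())
print(robot.move_linear([470,240,1],speed=60,f_stop=5), robot.current_tcp_pos(),robot.current_contact_force())
d=robot.get_image("scene");crop(d,250,100,150,120,5,"s8.png")
print(proj(d,robot.current_tcp_pos()))
robot.move_linear([470,240,90],speed=200)
print(robot.current_t())
E
```

```text
25.2083
[[336.10589219 148.88564482]] [471.29653922 240.65152433  90.2380162 ]
False [470.31074669 240.10068029   1.36900589] [-0.11343787 -0.4050755   0.97770495]
[[334.51894337 168.88220832]]
28.5333
```

View pics/s8.png

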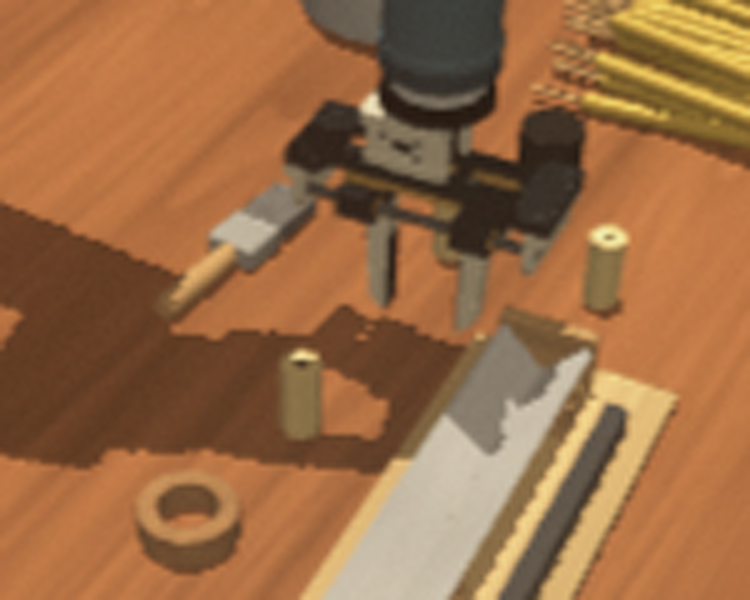

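```bash
python3 - <<'E'
from h import *
robot.move_gripper(0)
d=robot.get_image("scene");crop(d,250,90,150,120,5,"s9.png")
p=robot.current_tcp_pos()
print((proj(d,[p,p+[0,0,19],p+[0,0,26],p+[0,0,38]])-[250,90])*5,p)
t=robot.get_image("top");crop(t,160,130,150,120,5,"t9.png");print((proj(t,[p,p+[0,0,26]])-[160,130])*5)
E
```

```text
[[428.42387257 294.55680382]
 [429.83862267 271.85122094]
 [430.36763584 263.36099172]
 [431.28448842 248.64625706]] [470.02289121 240.01291689  90.05207363]
[[336.91366302 437.04980352]
 [329.52926139 429.69378093]]
```

View pics/s9.png

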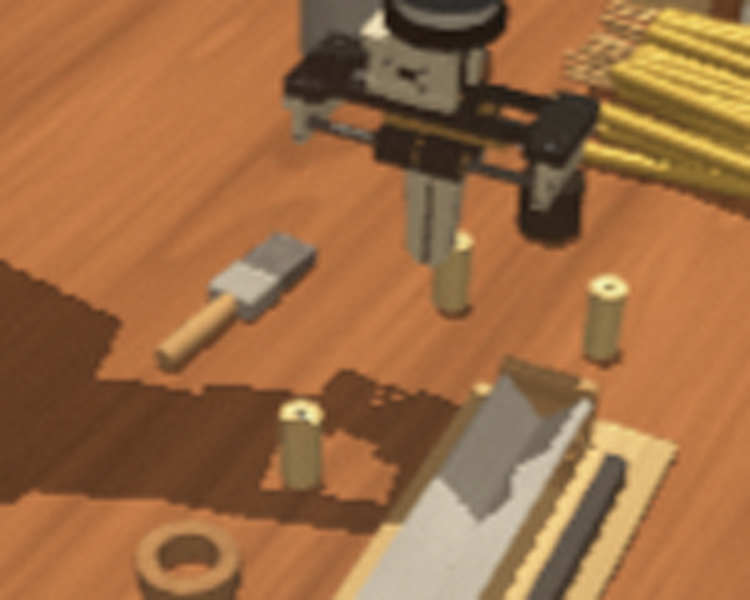

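View pics/t9.png

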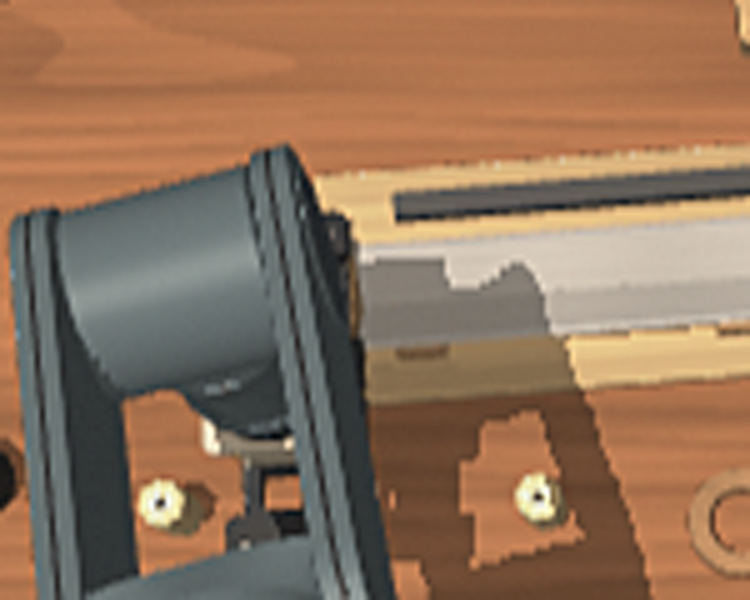

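```bash
python3 - <<'E'
from h import *
robot.move_linear([470,240,0],speed=200)
print(robot.move_linear([470,240,-35],speed=30,f_stop=5), robot.current_tcp_pos(),robot.current_contact_force())
robot.move_linear([470,240,90],speed=200)
print(robot.current_t())
E
```

```text
True [469.70475819 239.89786354 -30.40866404] [-0.20465221  0.20694059  5.37897018]
31.85
```

```bash
cat >> h.py <<'E'
L=29
def tip(): 
    R=Ro.from_euler("xyz",robot.current_eef_rot()).as_matrix(); return robot.current_tcp_pos()-L*R[:,2]
def pick(x,y,yaw=YAW,gz=GZ):
    robot.move_ptp([x,y,120-L],down(yaw))
    robot.move_gripper(0.55)
    hit=robot.move_linear([x,y,gz-L],speed=150,f_stop=12)
    robot.move_gripper(0.0)
    w=robot.current_gripper_width()
    robot.move_linear([x,y,150-L],speed=200)
    print("pick hit",hit,"w",w*93,robot.current_gripper_width()*93,"t",robot.current_t())
    return w*93
def place(ye,th=50,ez=44,lean=1,hov=60,look=None,ahead=GZ):
    th=np.radians(th); R=Rplace(th,1,lean); o=rpy(R); z=np.array([0,lean*np.sin(th),-np.cos(th)])
    E=np.array([0,ye,ez]); P=E-(ahead-L)*z
    robot.move_ptp(tw(*(P+[0,0,hov])),o)
    print("width at hover",robot.current_gripper_width()*93,"t",robot.current_t())
    if look:
        d=robot.get_image("scene"); x0,y0,k=look[1],look[2],5
        im=cv2.resize(d["img"][y0:y0+120,x0:x0+150],None,fx=k,fy=k,interpolation=cv2.INTER_CUBIC)
        for u in proj(d,[tip(),tip()+Ro.from_euler("xyz",robot.current_eef_rot()).as_matrix()[:,2]*ahead]): cv2.circle(im,(int((u[0]+.5-x0)*k),int((u[1]+.5-y0)*k)),4,(0,255,0),-1)
        cv2.imwrite("pics/"+look[0],im)
        return P
    return drop(P,hov)
def drop(P,hov=60,go=True):
    hit=robot.move_linear(tw(*P),speed=120,f_stop=10)
    robot.sleep(.15)
    print("hit",hit,RT.T@(robot.current_tcp_pos()-[TX,TY,0]),P,robot.current_contact_force())
    if not go: return
    robot.move_gripper(0.6); robot.sleep(.4)
    robot.move_linear(tw(*(P+[0,0,hov+40])),speed=200)
    print("t",robot.current_t())
E
python3 - <<'E'
from h import *
w=pick(557.5,357)
if w>20:
    print(place(220,look=("s10.png",270,80)).tolist())
E
```

```text
pick hit False w 26.720547992541164 26.48401613159945 t 35.4333
width at hover 27.015104838267593 t 36.4417
[0.0, 217.70186667064306, 45.928362829059616]
```

View pics/s10.png

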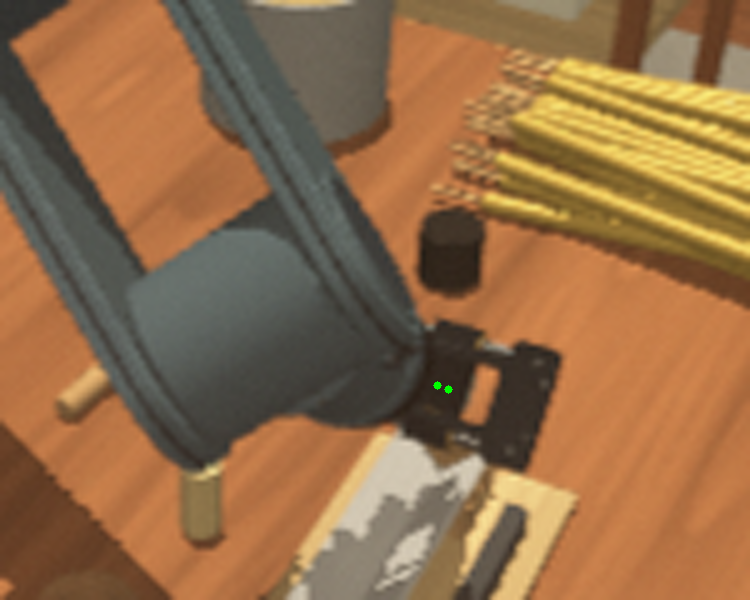

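```bash
python3 - <<'E'
from h import *
d=robot.get_image("top"); x0,y0,k=190,130,5
im=cv2.resize(d["img"][y0:y0+120,x0:x0+150],None,fx=k,fy=k,interpolation=cv2.INTER_CUBIC)
R=Ro.from_euler("xyz",robot.current_eef_rot()).as_matrix()
for u in proj(d,[tip(),tip()+R[:,2]*32]): cv2.circle(im,(int((u[0]+.5-x0)*k),int((u[1]+.5-y0)*k)),3,(0,255,0),-1)
for u in proj(d,[robot.current_tcp_pos()-[0,0,-L],robot.current_tcp_pos()+[0,0,L]+R[:,2]*32]): cv2.circle(im,(int((u[0]+.5-x0)*k),int((u[1]+.5-y0)*k)),3,(0,0,255),-1)
cv2.imwrite("pics/t10.png",im)
E
```

```text
(no output)
```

View pics/t10.png

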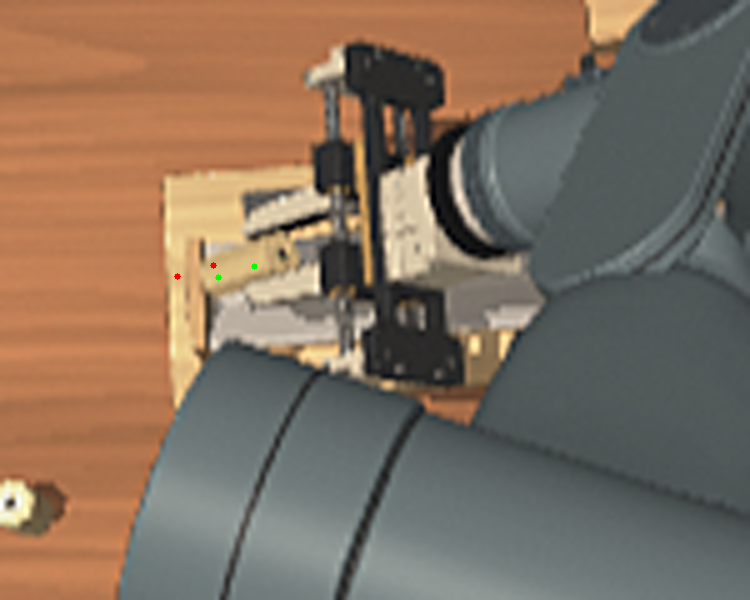

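```bash
python3 - <<'E'
from h import *
P=np.array([-2,217.7,46])
drop(P)
robot.move_ptp([420,330,200],down(YAW))
s=robot.get_image("scene");t=robot.get_image("top"); crop(s,270,110,130,120,5,"s11.png");crop(t,215,140,200,80,4,"t11.png")
print(robot.current_t())
E
```

```text
hit False [ -1.81753415 217.61405206  46.4679893 ] [ -2.  217.7  46. ] [ 0.4796774   0.11769991 -0.31188777]
t 39.075
40.1833
```

View pics/s11.png

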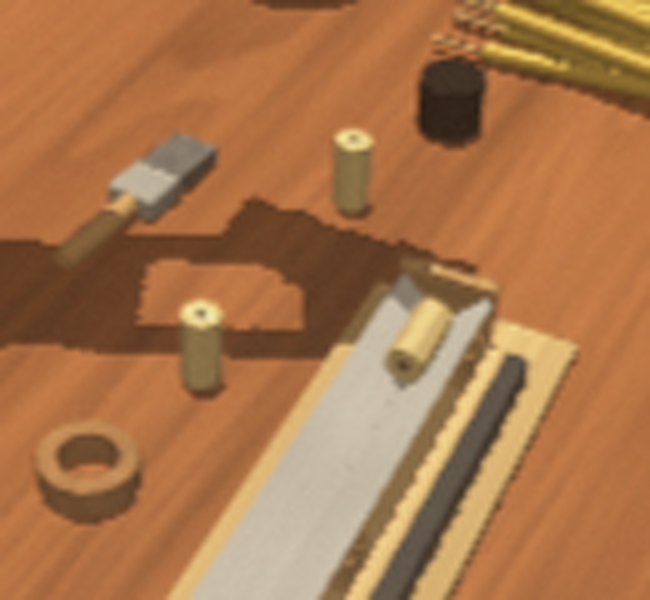

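View pics/t11.png

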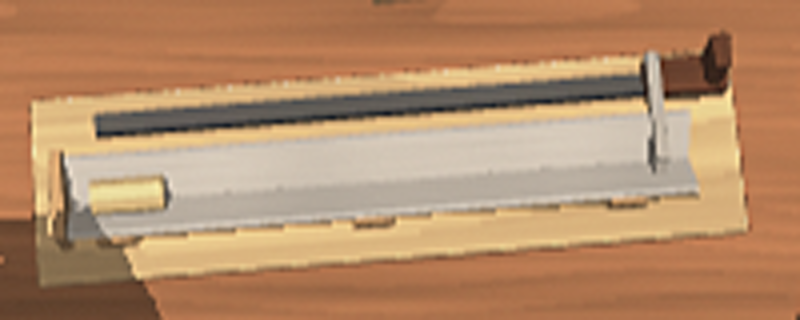

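```bash
cat >> h.py <<'E'
def ty(d,uv,z=46): return (RT.T@(onz(d,uv,z)-[TX,TY,0])).round(1)
E
python3 - <<'E'
from h import *
t=robot.get_image("top")
e=ty(t,(215+166/4,140+192/4)); print(e, ty(t,(215+90/4,140+196/4)))
w=pick(435.5,351)
if w>20:
    robot.move_ptp(tw(-60,150,200),rpy(Rplace(np.radians(30))))
    ye=e[1]-16
    P=place(ye,look=("s12.png",270,80)); P[0]=-2; print(P); drop(P)
    robot.move_ptp([420,200,250],down(YAW))
    s=robot.get_image("scene");t=robot.get_image("top"); crop(s,270,110,130,120,5,"s13.png");crop(t,215,140,200,80,4,"t13.png")
    print(dets())
E
```

```text
[ -1.1 158.4  46. ] [  0.4 217.   46. ]
pick hit False w 26.52429476276647 26.622605822476753 t 43.1167
width at hover 26.25519127927837 t 44.6667
[ -2.         140.10186667  45.92836283]
hit False [ -1.53020071 139.88452692  46.58261474] [ -2.         140.10186667  45.92836283] [-0.2969521   0.35985049 -0.42119796]
t 47.25
[(np.float64(902.0), np.float64(-285.0), 15), (np.float64(866.0), np.float64(-531.0), 19), (np.float64(843.0), np.float64(-285.0), 21), (np.float64(842.0), np.float64(-531.0), 26), (np.float64(631.0), np.float64(-258.0), 53), (np.float64(428.0), np.float64(-212.0), 46), (np.float64(425.0), np.float64(-327.0), 47)]
```

View pics/s13.png

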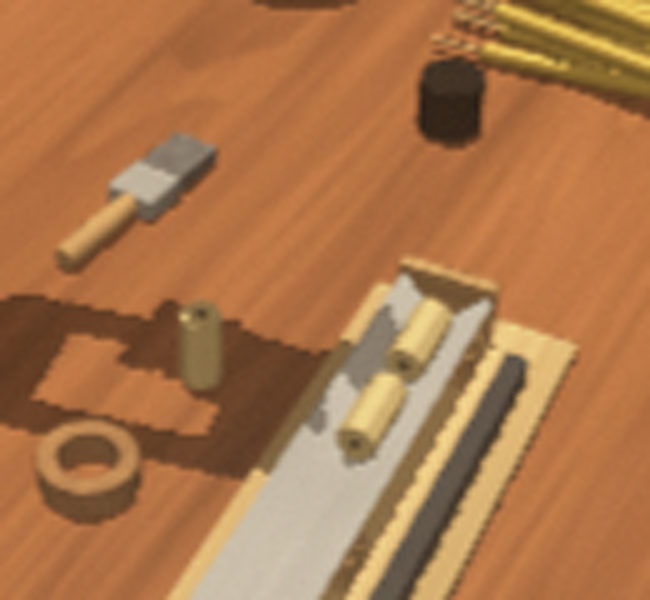

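View pics/t13.png

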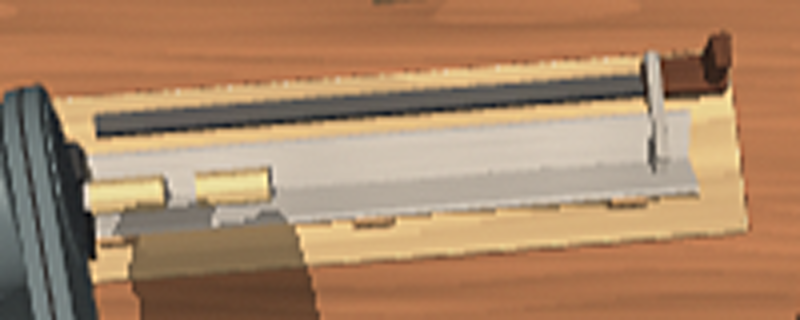

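```bash
python3 - <<'E'
from h import *
t=robot.get_image("top")
e=ty(t,(215+270/4,140+185/4)); print(e)
w=pick(438.5,124)
if w>20:
    robot.move_ptp(tw(-60,80,200),rpy(Rplace(np.radians(30))))
    ye=e[1]-9
    P=place(ye,look=("s14.png",250,100)); P[0]=-2; print(P); drop(P)
    robot.move_ptp([380,100,280],down(YAW))
    s=robot.get_image("scene");t=robot.get_image("top"); crop(s,180,140,200,150,4,"s15.png");crop(t,215,140,200,100,4,"t15.png")
    print(dets())
E
```

```text
[-1.9 78.2 46. ]
pick hit False w 26.13596062715185 26.1998726444615 t 51.425
width at hover 26.295233460819905 t 52.5917
[-2.         66.90186667 45.92836283]
hit False [-1.50654234 66.60860713 46.65011083] [-2.         66.90186667 45.92836283] [ 0.58729581  0.16978062 -0.62286437]
t 55.1833
[(np.float64(867.0), np.float64(-532.0), 15), (np.float64(631.0), np.float64(-258.0), 52), (np.float64(601.0), np.float64(260.0), 14), (np.float64(481.0), np.float64(-339.0), 65), (np.float64(428.0), np.float64(-213.0), 45), (np.float64(425.0), np.float64(-327.0), 46), (np.float64(256.0), np.float64(750.0), 14), (np.float64(200.0), np.float64(751.0), 19)]
```

View pics/s15.png

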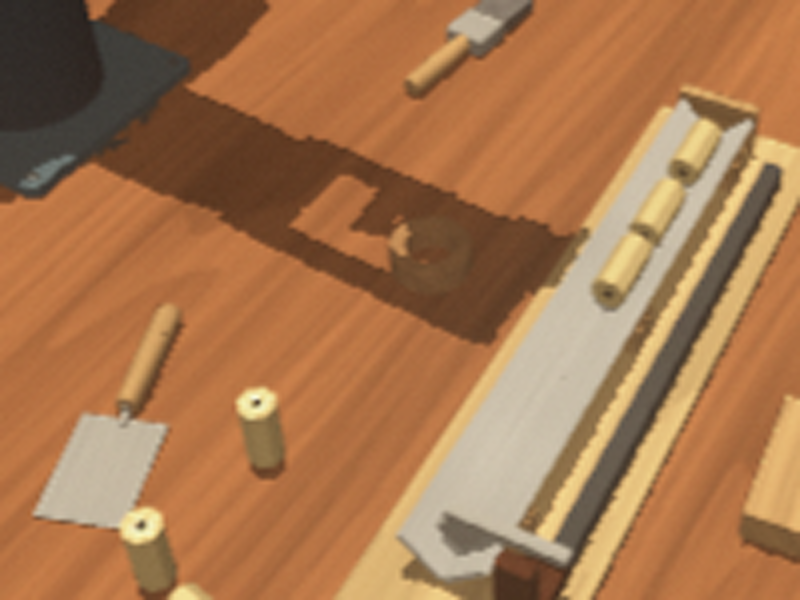

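View pics/t15.png

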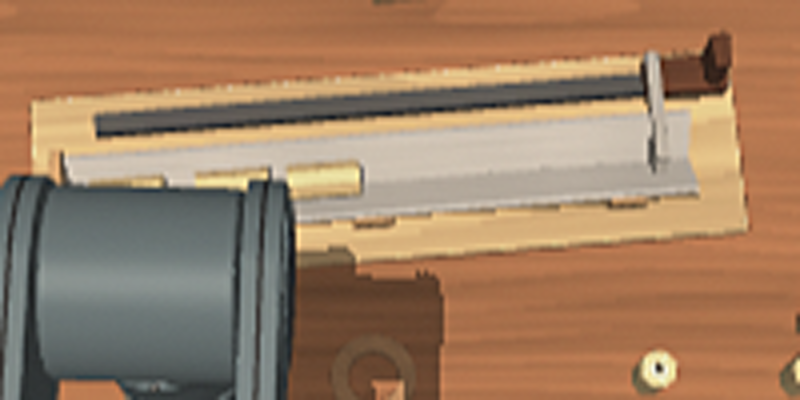

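```bash
python3 - <<'E'
from h import *
t=robot.get_image("top")
e=ty(t,(215+362/4,140+178/4)); print(e)
robot.move_ptp([380,-150,200],down(YAW))
w=pick(426.3,-213)
if w>20:
    robot.move_ptp(tw(-60,0,200),rpy(Rplace(np.radians(30))))
    ye=e[1]-9
    P=place(ye,look=("s16.png",250,100)); P[0]=-2; print(P); drop(P)
    robot.move_ptp([370,0,300],down(YAW))
    s=robot.get_image("scene");t=robot.get_image("top"); crop(s,180,140,200,150,4,"s17.png");crop(t,285,140,200,120,4,"t17.png")
    print(dets())
E
```

```text
[-2.   6.9 46. ]
pick hit False w 26.433663009475833 26.372173266395357 t 60.375
width at hover 26.529953254385887 t 61.825
[-2.         -4.39813333 45.92836283]
hit False [-1.52627995 -4.70141609 46.60965219] [-2.         -4.39813333 45.92836283] [ 0.73023217 -0.37913966 -0.61156889]
t 64.4083
[(np.float64(867.0), np.float64(-531.0), 13), (np.float64(631.0), np.float64(-261.0), 43), (np.float64(581.0), np.float64(25.0), 32), (np.float64(574.0), np.float64(114.0), 61), (np.float64(537.0), np.float64(255.0), 15), (np.float64(480.0), np.float64(-340.0), 62), (np.float64(465.0), np.float64(566.0), 37), (np.float64(425.0), np.float64(-327.0), 46)]
```

View pics/s17.png

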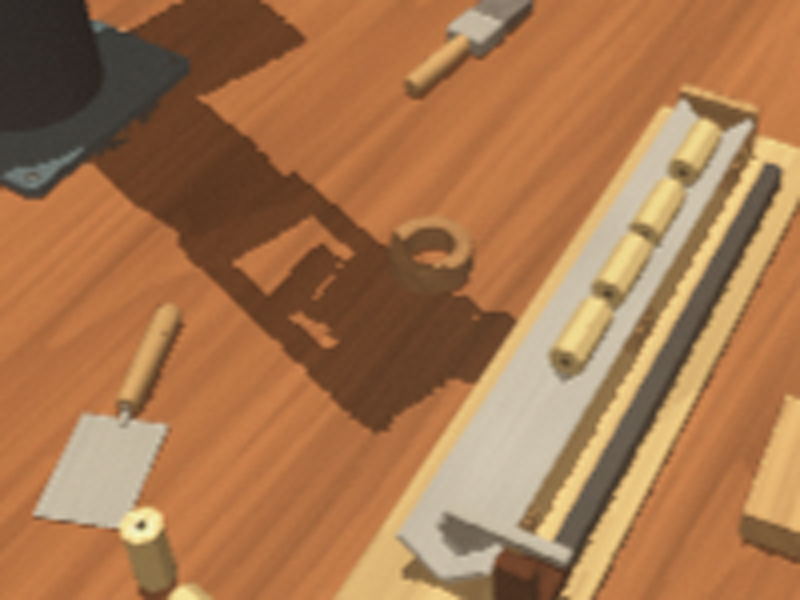

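View pics/t17.png

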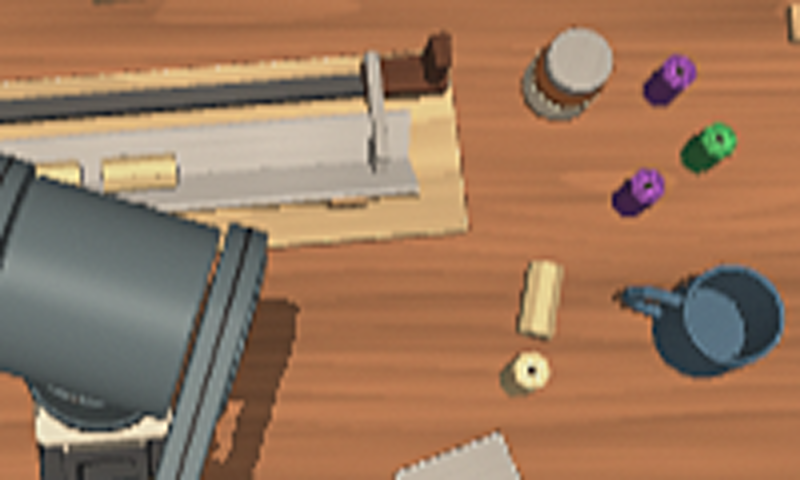

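```bash
python3 - <<'E'
from h import *
t=robot.get_image("top");s=robot.get_image("scene")
e=ty(t,(285+179/4,140+170/4)); print(e)
U=lambda p,k,ox,oy:((p[0]+.5)/k-.5+ox,(p[1]+.5)/k-.5+oy)
for p in((544,262),(540,300),(537,337)): print("lying top",onz(t,U(p,4,285,140),24))
for p in((272,400),(308,437),(347,468)): print("lying scene",onz(s,U(p,5,170,210),20))
print(tri(t,U((540,300),4,285,140),s,U((308,434),5,170,210)))
robot.move_ptp([400,-280,200],down(TA))
w=pick(424,-328,yaw=TA)
if w>20:
    robot.move_ptp(tw(-60,-60,220),rpy(Rplace(np.radians(30))))
    ye=e[1]-9
    P=place(ye,look=("s18.png",230,120)); P[0]=-2; print(P); drop(P)
    robot.move_ptp([370,-50,300],down(YAW))
    s=robot.get_image("scene");t=robot.get_image("top"); crop(s,180,140,200,150,4,"s19.png");crop(t,285,140,200,120,4,"t19.png")
    crop(s,170,210,150,120,5,"s19b.png")
    print(dets())
E
```

```text
[ -1.6 -68.4  46. ]
lying top [ 514.59220672 -349.54727303   24.        ]
lying top [ 484.59068759 -344.7897006    24.        ]
lying top [ 455.60007234 -340.88651775   24.        ]
lying scene [ 458.14173047 -345.71741295   20.        ]
lying scene [ 487.4250507  -353.11282017   20.        ]
lying scene [ 515.04345498 -356.94758884   20.        ]
(array([ 484.95388636, -348.41723295,   14.60841859]), np.float64(3.699839422254732))
pick hit False w 25.81826761161814 25.92705592810624 t 69.7917
width at hover 25.54048737935435 t 71.65
[ -2.         -79.69813333  45.92836283]
hit False [ -1.53792089 -80.05260582  46.67552935] [ -2.         -79.69813333  45.92836283] [-0.30850031  0.02322563  0.08751257]
t 74.2417
[(np.float64(712.0), np.float64(562.0), 20), (np.float64(631.0), np.float64(-261.0), 44), (np.float64(481.0), np.float64(-340.0), 63), (np.float64(465.0), np.float64(566.0), 35)]
```

View pics/s19.png

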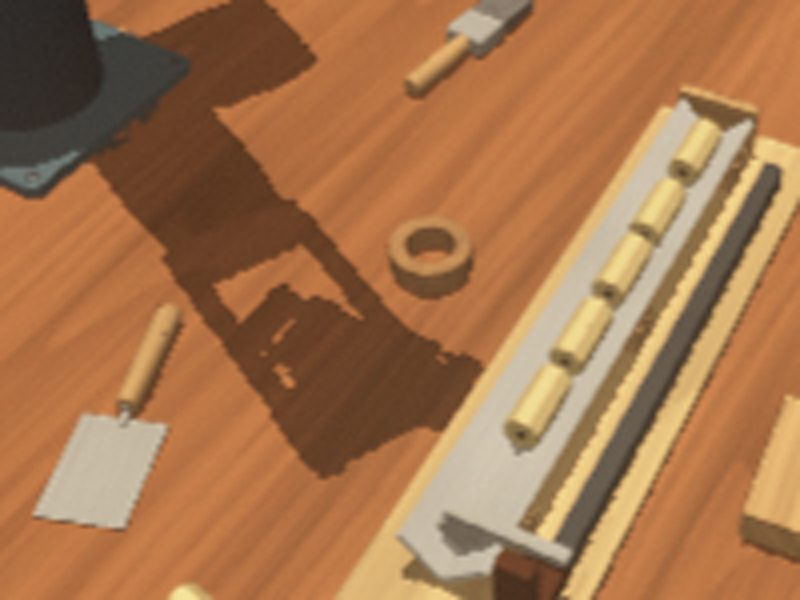

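View pics/t19.png

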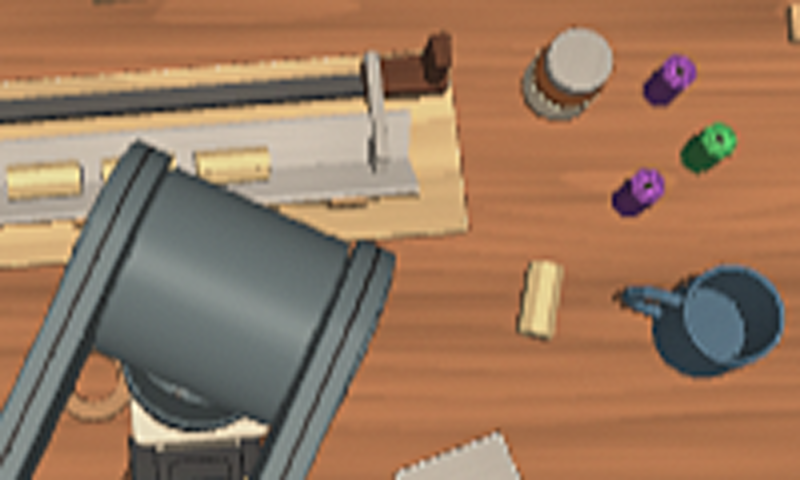

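View pics/s19b.png

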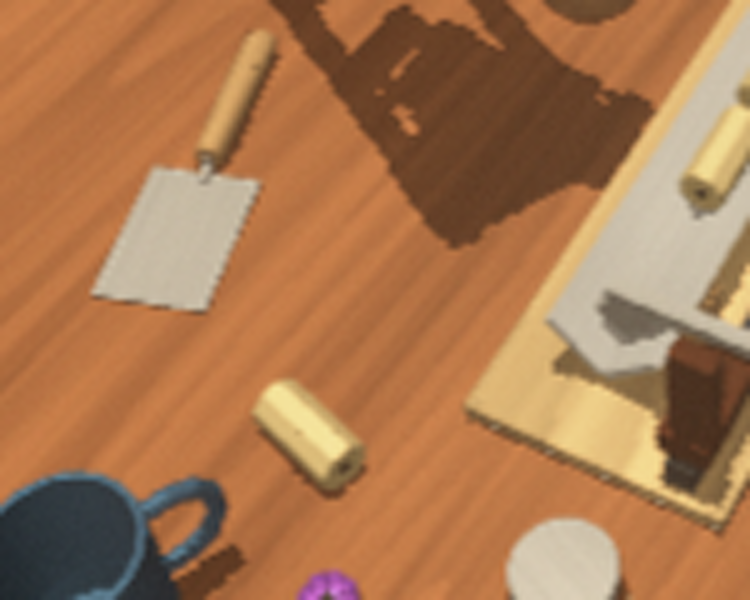

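```bash
python3 - <<'E'
from h import *
t=robot.get_image("top");s=robot.get_image("scene")
print("5th end",ty(t,(285+270/4,140+163/4)))
ps=None
# scene check of paddle & 5th end
U=lambda p,k,ox,oy:((p[0]+.5)/k-.5+ox,(p[1]+.5)/k-.5+oy)
print("5th end scene",ty(s,U((519,434),4,180,140),40))
ax=np.radians(-9.5); a=np.array([np.cos(ax),np.sin(ax),0]); k=np.array([0,0,1.])
zt=-.5*a-np.sqrt(.75)*k
C=np.array([486,-347.5,13]); T=C+15*a+5*zt
for sg in(1,-1):
    y=sg*np.cross(k,a); R=np.c_[np.cross(y,zt),y,zt]
    y2=RT@np.array([-sg,0,0.]); z2=np.array([0,0,-1.]); R2=np.c_[np.cross(y2,z2),y2,z2]
    print(sg,robot.inverse_kinematics(T+L*zt,rpy(R)).round(2),robot.inverse_kinematics(T-60*zt+L*zt,rpy(R)).round(2),robot.inverse_kinematics(tw(0,-170,54-L),rpy(R2)).round(2))
    print(rpy(R),T+L*zt)
print(robot.current_t())
E
```

```text
5th end [  -1.7 -139.2   46. ]
5th end scene [  -3.6 -137.5   40. ]
1 [-0.65  0.88  1.13 -0.24  1.6  -2.01] [-0.63  0.88  0.99 -0.23  1.74 -2.02] [-0.46  0.52  1.57 -0.    1.05  2.61]
[-3.14159265 -0.52359878  2.97578637] [ 484.0274288  -347.16990479  -16.44486373]
-1 [-0.65  0.88  1.13 -0.24  1.6   1.13] [-0.63  0.88  0.99 -0.23  1.74  1.12] [-0.46  0.52  1.57  0.    1.05 -0.53]
[ 3.14159265  0.52359878 -0.16580628] [ 484.0274288  -347.16990479  -16.44486373]
75.5917
```

```bash
python3 - <<'E'
from h import *
fi=np.radians(22)
ax=np.radians(-9.5); a=np.array([np.cos(ax),np.sin(ax),0]); k=np.array([0,0,1.])
zt=-np.sin(fi)*a-np.cos(fi)*k
C=np.array([486,-347.5,13]); T=C+15*a+5*zt
y=-np.cross(k,a); R=np.c_[np.cross(y,zt),y,zt]; o=rpy(R)
robot.move_ptp([450,-250,200],down(0))
robot.move_ptp(T-110*zt+L*zt,o)
robot.move_gripper(0.5)
s=robot.get_image("scene"); crop(s,160,170,190,150,4,"s20.png")
robot.move_linear(T-30*zt+L*zt,speed=150)
s=robot.get_image("scene"); crop(s,160,170,190,150,4,"s21.png")
print(tip(),T,robot.current_t())
E
```

```text
[ 510.98178887 -352.13960576   37.2148261 ] [ 498.94693858 -349.66657448    8.36408073] 78.8
```

View pics/s21.png

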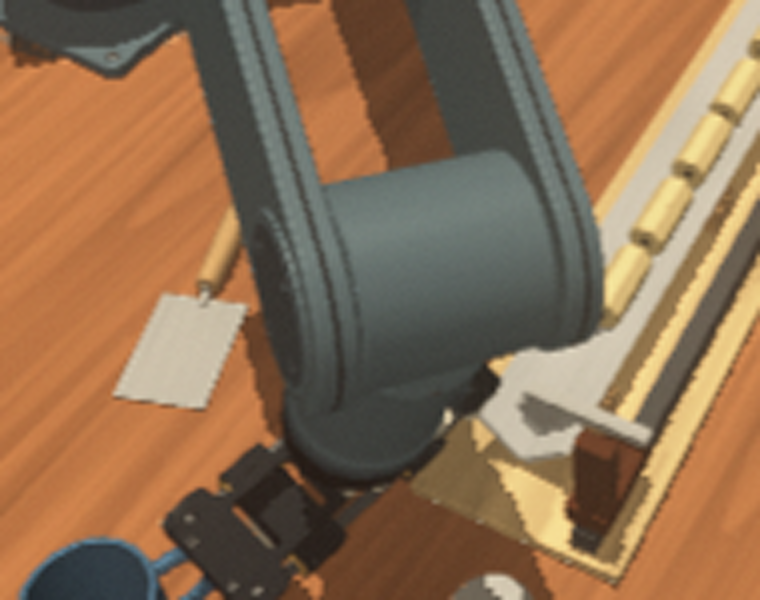

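```bash
python3 - <<'E'
from h import *
s=robot.get_image("scene"); crop(s,160,250,100,75,7,"s22.png")
t=robot.get_image("top"); crop(t,380,150,100,80,7,"t22.png")
E
```

```text
(no output)
```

View pics/s22.png

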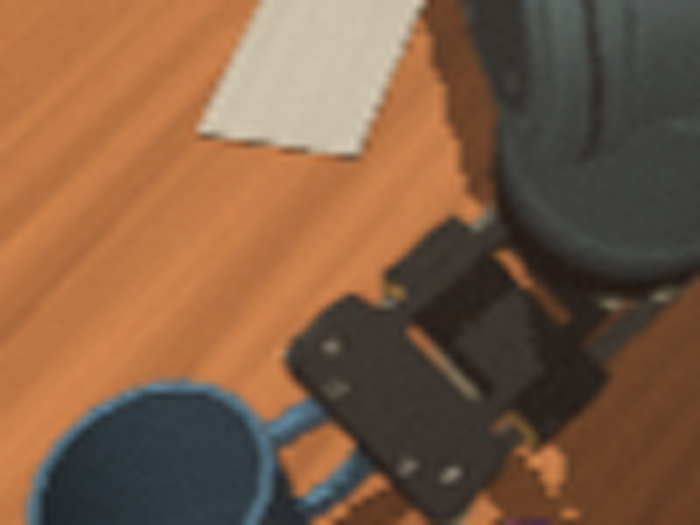

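View pics/t22.png

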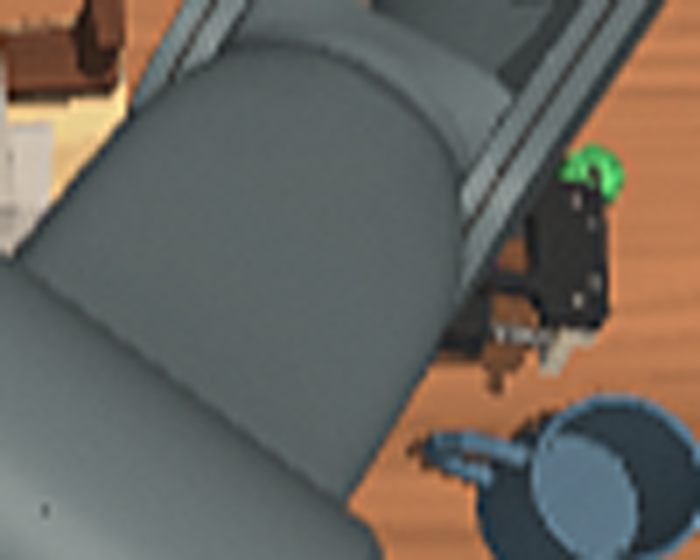

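```bash
python3 - <<'E'
from h import *
t=robot.get_image("top");s=robot.get_image("scene")
U=lambda p,k,ox,oy:((p[0]+.5)/k-.5+ox,(p[1]+.5)/k-.5+oy)
for a,b in(((436,230),(222,440)),((525,173),(207,562)),((474,90),(322,570))): print(tri(t,U(a,5,360,140),s,U(b,4,180,220)))
print("handle tip",tri(t,U((430,445),7,380,150),s,U((212,495),5,170,210)))
R=Ro.from_euler("xyz",robot.current_eef_rot()).as_matrix(); zt=R[:,2]
for adv in(0,30):
  for f in (64,84):
    print(adv,[(tip()+adv*zt-f*zt+sx*37.5*R[:,0]+sy*94*R[:,1]).round(0).tolist() for sx in(-1,1) for sy in(-1,1)])
E
```

```text
(array([ 567.32113661, -426.24232123,   58.43734065]), np.float64(3.1353551731413987))
(array([ 602.93619402, -483.34277993,   59.0717248 ]), np.float64(2.79797290877277))
(array([ 657.00220939, -456.07296146,   56.82941417]), np.float64(2.6719164197278547))
handle tip (array([ 482.94533149, -407.67237952,   46.05506617]), np.float64(6.039509968369855))
0 [[516.0, -257.0, 110.0], [485.0, -443.0, 111.0], [584.0, -269.0, 82.0], [553.0, -454.0, 83.0]]
0 [[523.0, -259.0, 129.0], [492.0, -444.0, 129.0], [592.0, -270.0, 101.0], [561.0, -455.0, 101.0]]
30 [[505.0, -256.0, 83.0], [474.0, -441.0, 83.0], [573.0, -267.0, 55.0], [542.0, -452.0, 55.0]]
30 [[512.0, -257.0, 101.0], [481.0, -442.0, 101.0], [580.0, -268.0, 73.0], [550.0, -454.0, 73.0]]
```

```bash
python3 - <<'E'
from h import *
fi=np.radians(22)
ax=np.radians(-9.5); a=np.array([np.cos(ax),np.sin(ax),0]); k=np.array([0,0,1.])
zt=-np.sin(fi)*a-np.cos(fi)*k
C=np.array([486,-347.5,13]); T=C+15*a+5*zt
print(robot.move_linear(T+L*zt,speed=80,f_stop=8),tip(),T)
robot.move_gripper(0); print("w",robot.current_gripper_width()*93)
robot.move_linear(T-40*zt+L*zt,speed=100)
print("w",robot.current_gripper_width()*93)
robot.move_linear(T-110*zt+L*zt,speed=200)
R2=RT@np.c_[[0,1,0],[1,0,0],[0,0,-1]].astype(float)
robot.move_ptp(tw(-2,-167,54-L+70),rpy(R2))
print("w",robot.current_gripper_width()*93,rpy(R2),robot.current_t())
s=robot.get_image("scene");t=robot.get_image("top"); crop(s,170,150,190,150,4,"s23.png");crop(t,310,120,150,110,5,"t23.png")
E
```

```text
False [ 498.77545519 -349.61886827    8.15819357] [ 498.94693858 -349.66657448    8.36408073]
w 25.57984566928332
w 25.27607469437867
w 25.396455101048097 [3.14159265 0.         1.64169633] 82.4917
```

View pics/s23.png

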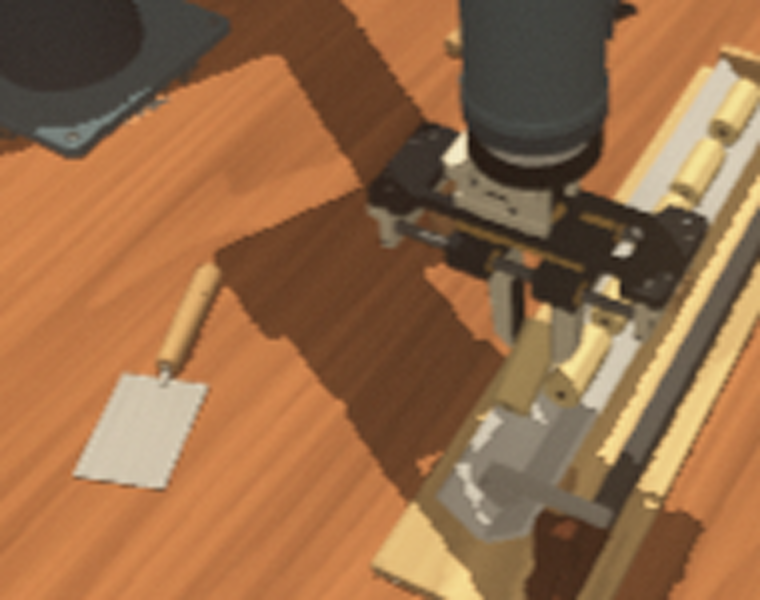

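View pics/t23.png

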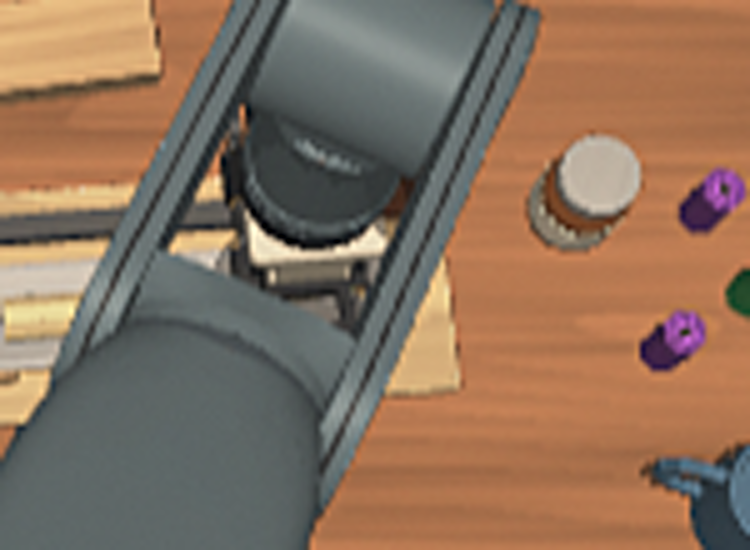

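```bash
python3 - <<'E'
from h import *
print(robot.move_linear(tw(-2,-167,54-L),speed=100,f_stop=10),tip(),robot.current_contact_force())
robot.sleep(.15)
robot.move_gripper(0.6); robot.sleep(.4)
robot.move_linear(tw(-2,-167,150),speed=200)
robot.move_ptp([350,-50,320],down(YAW))
print(robot.current_t())
s=robot.get_image("scene");t=robot.get_image("top"); crop(s,210,150,180,150,4,"s24.png");crop(t,215,130,200,90,4,"t24.png")
cv2.imwrite("pics/s24f.png",s["img"])
E
```

```text
False [ 590.93664426 -164.90707626   54.39204199] [-0.26774522 -0.06936256 -0.41425454]
86.675
```

View pics/s24.png

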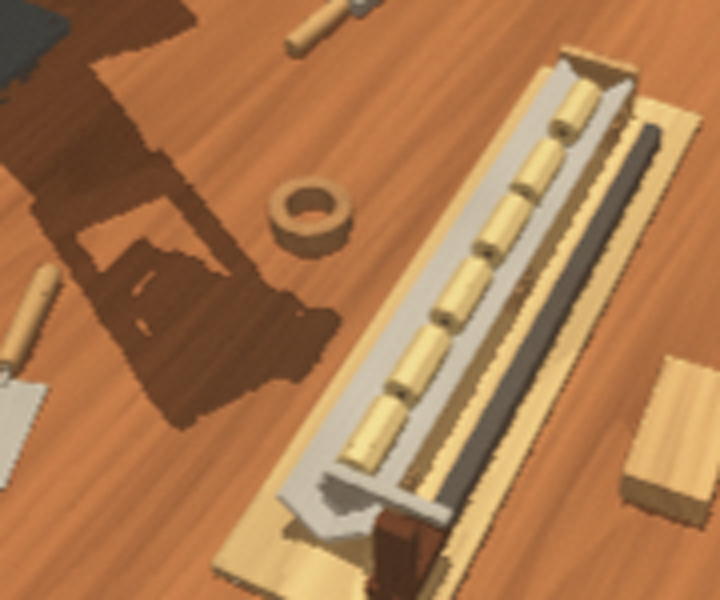

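View pics/t24.png

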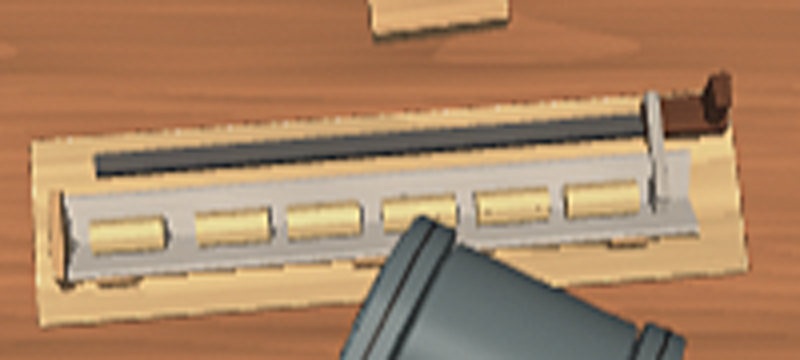

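View pics/s24f.png

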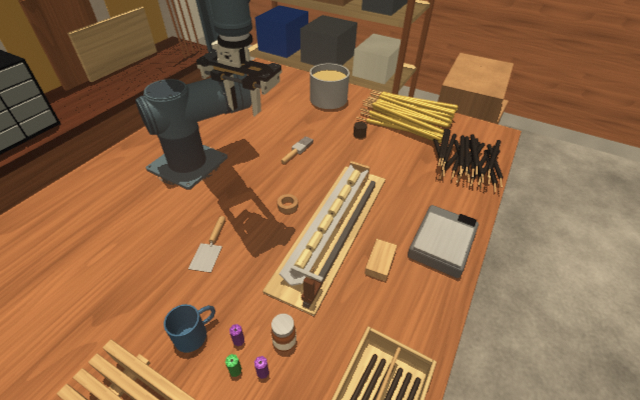

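```bash
python3 - <<'E'
from h import *
t=robot.get_image("top"); cv2.imwrite("pics/t25.png",t["img"])
robot.move_ptp(tw(62,-269.5,130),down(TA))
robot.move_gripper(0.5)
print(robot.move_linear(tw(62,-269.5,75-L),speed=150,f_stop=12))
robot.move_gripper(0); print(robot.current_gripper_width()*93,robot.current_t())
r=robot.move_linear(tw(62,-160,75-L),speed=60,f_stop=30)
print(r,RT.T@(robot.current_tcp_pos()-[TX,TY,0]),robot.current_contact_force(),robot.current_gripper_width()*93)
s=robot.get_image("scene");crop(s,210,140,180,150,4,"s26.png")
E
```

```text
False
13.92454261121097 90.1333
False [  62.38963379 -159.13208287   46.3578568 ] [ 1.33363989 -2.7087678   6.96498393] 13.724035296599329
```

View pics/t25.png

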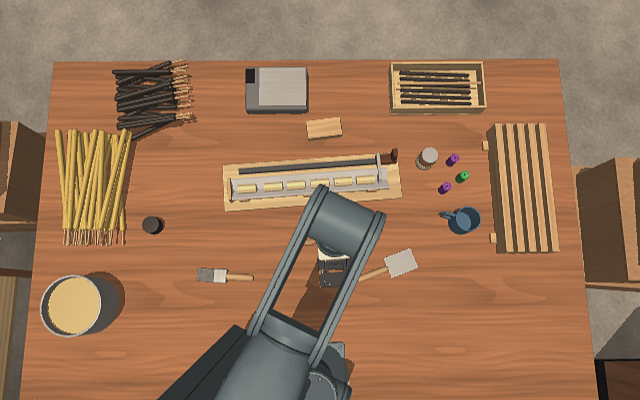

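View pics/s26.png

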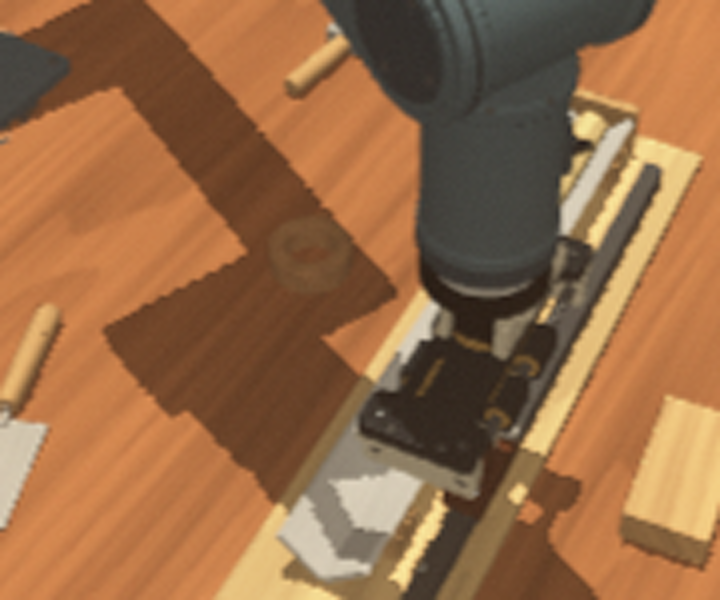

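Still below the closing point (about -151). Continue gently to firm contact.

```bash
python3 - <<'E'
from h import *
r=robot.move_linear(tw(62,-143,75-L),speed=25,f_stop=15)
print(r,RT.T@(robot.current_tcp_pos()-[TX,TY,0]),robot.current_contact_force(),robot.current_gripper_width()*93,robot.current_t())
robot.sleep(.3)
print(RT.T@(robot.current_tcp_pos()-[TX,TY,0]),robot.current_contact_force())
E
```

```text
True [  62.45658855 -150.7383133    46.38708105] [-0.13400809 -2.92459896  3.23191389] 14.067039834189762 92.675
[  62.39832826 -150.90853702   46.36386928] [-1.34975484  2.36420319  2.72247907]
```

```bash
python3 - <<'E'
from h import *
robot.move_gripper(0.5)
robot.move_linear(tw(62,-151,170),speed=150)
robot.move_ptp([350,-50,320],down(YAW)); robot.sleep(.3)
s=robot.get_image("scene");t=robot.get_image("top"); crop(s,210,150,180,150,4,"s27.png");crop(t,215,130,200,90,4,"t27.png");cv2.imwrite("pics/t27f.png",t["img"])
print(robot.current_t())
E
```

```text
96.5333
```

View pics/s27.png

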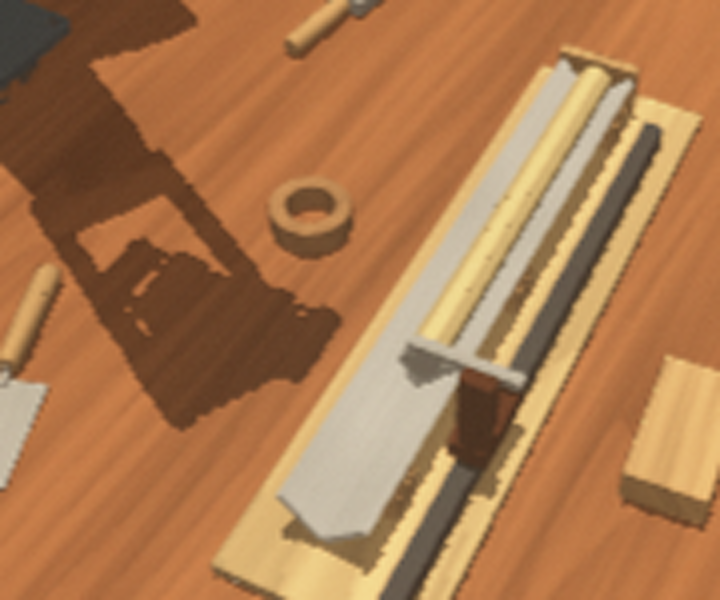

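View pics/t27.png

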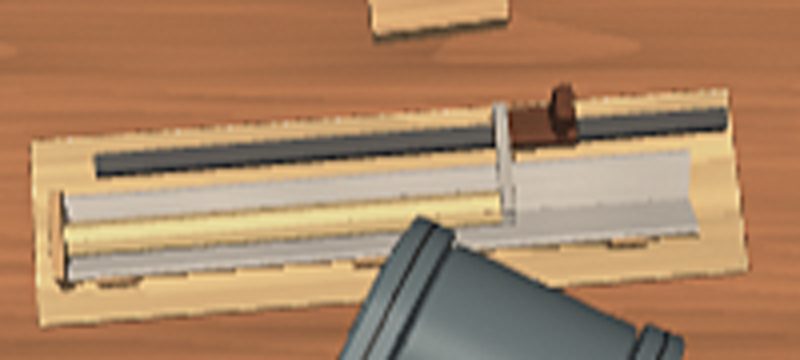

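The row is closed: it runs unbroken from the end plate (65,240) to the paddle (500,208) in the top crop, with no gap visible in either view. The robot is clear of everything, so I'm handing in.

```bash
python3 -c "
from bench import robot
robot.hand_in(); print(robot.current_t())"
```

```text
the job is handed in; nothing more can be done
the job is handed in; nothing more can be done
```

The job is handed in. All six pale candles on the table lie in the fold in one line, closed between the pusher and the end plate, at about 97 s of the 210 s allowed. I left the purple and green look-alikes alone.

**What I did:**
- I slid the pusher back to its stop; the grip read trough y = -269.5 mm, where fully back is -270.
- I tipped five standing candles into the trough from a tilted grasp.
- The sixth had been knocked over beside the mug, so I picked it up lying down and set it in the last slot.
- I slid the pusher up until it met resistance at grip y = -150.8 mm. That is about 0.119 m of travel; six candles with no gaps need 0.119 m.

**Last checks:** both cameras show one unbroken row from end plate to paddle. The robot is clear of everything. By eye, none of the bystanders moved in the later pictures; I did not measure them. `hand_in` gives no verdict.

**What failed or disagreed:**
- **Missed grasp:** the first grasp closed above the candle without touching it. A touch on the table and the pictures showed the fingertips about 29 mm short of the reported TCP, and I corrected for that from then on.
- **Camera mismatch:** the two cameras disagreed by about 3 mm in x, so I used their average. I also moved the drop points 2 mm in x, because the first candle hung a few millimetres off the fold in the top view.

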